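# Take the hot lid off the roasting pan with the lid lifter

### The arm

A 6-joint arm with a two-finger parallel gripper is mounted at the origin on the work surface. World frame = base frame: x ahead of the robot, y to its left, z up, the work surface at z = 0. Lengths are in m, angles in degrees, forces in N, time in s.
With the tool pointing down it reaches from about 0.275 to 0.85 m from the base axis. Payload 19 kg.
Tool frame: the origin (TCP) lies at the very end of the fingers, on their centre line; the grasp point (between the pads) lies 19 mm behind it (r.grip_depth is the distance from the TCP to the grasp point, in m); z points along the fingers, y is the direction in which the jaws open and shut (so a half turn about z gives the same grasp; the last joint's range is limited). The gripper opens to 85 mm and grips with 20 to 120 N. Pads are 22 mm wide; open, the fingers measure 114 mm over their backs; the gripper's body (76 mm by 85 mm) begins 54 mm behind the grasp point. The pads swing forward as they close: fully open they stand 13 mm farther back than shut.
Start: joints at [64.916, 8.623, 82.357, -0, 89.026, -7.678], TCP at [0.172, 0.549, 0.231] pointing down, gripper open.
Joint ranges: [-160.23, 160.23], [-39.13, 120.54], [6.94, 153.29], [-79.49, 259.48], [9.18, 160.14], [-161.06, 161.06]. Speed limits (degrees/s): [108.29, 108.29, 127.2, 172.46, 172.46, 172.46].

### API

Orientations are given as a 3x3 rotation matrix whose columns are the frame's x, y, z axes.
In Python, from plant import r gives the robot as it stands.
- The arm moves only by the tool step_arm, never from a script. Its arguments are lists of equal length, an entry for each row: "linear": the shift along the world's x, y, z in cm, a list of three; "yaw": the turn about the world's z in degrees. In form: {"linear": [[dx, dy, dz], ...], "yaw": [yaw, ...]}. A call has 1 to 10 rows; each row shifts and turns the commanded pose from where the row before left it; what a row does not reach is not made up. A row lasts 1/10 s, in which the tool goes at most 50 mm and 8.59 degrees, less where a joint would pass 70% of its speed; a pose out of reach is approached as far as the arm can. A call with a gripper value outside its range is refused whole. "grip" is the opening, from 0 (shut) to 1 (fully open), set as the call begins (left out, the last holds). The fingers move at their own pace and stop on an object; "grip_force" is the grip in N (left out, the last holds). Time passes only in rows, so rows that do not move let the fingers close. It gives the time, the measured TCP pose, the force and the opening at its end, in the units of the state.
- r.state(): the state, without advancing time (a new reading comes with each control period).
- r.capture(name): name is "scene" or "top" or "wrist"; returns a dict with "frame" (400x640x3 uint8, blue, green, red), "intrinsics" (3x3 intrinsics, pixels), "pose" (4x4, takes a point from camera to world coordinates). Camera axes: x right, y down, z forward; pixel columns grow to the right and rows downward; lengths in m; the calibration is good to about 2 mm. A picture is of the moment at which its call begins. There is no depth.
- r.job_done(): hands the job in, once; it reports no verdict.
The state is a dict: "clock": time; "q": joint angles; "qd": joint speeds; "effort": joint torques, N m; "position": TCP position; "orientation": TCP orientation; "wrist_force": force on the tool from outside, world axes, zero at the start; "torque": the same for the moment, N m; "gripper_width": finger opening in m.
Only numpy, scipy, OpenCV 4.12 (cv2) and the standard library are available. Lean on these libraries where they do the work, as an engineer would, in place of code of your own. Each camera call takes 0.05 s, during which the arm holds its last target.

### The job

The covered coffee roasting pan on the hot plate has come up to heat: with the lid lifter, hook the lid by its fold-down loop handle without pressing hard on its enamel, lift it off and carry it level, and set it down gently, flat in the middle of the cork trivet. Then unhook the lifter and lay it back in its rest the way it lay. The lid, pan and hot plate are hot, so the robot itself must not touch them; leave the pan where it stands and do not disturb the other things on the counter.

Things in the scene. Friction and masses are not known exactly. Their poses are not given: they have to be found in the camera images.
- lifter: Lid lifter, 188 mm long, 0.17 kg, level in its rest at the start. Wooden handle 120 long (x), 20 wide (y), 26 high; origin at the handle's centre, x along it towards the hooks, z up. A steel shaft runs on from it to x = 84, then bends down to a crossbar 28 wide at x = 100, z = -20 that carries two parallel hooks. Centre of mass about 30 ahead of the origin
- lifter_heel (a point): Lower rear corner of the two hooks, midway between them, at (100, 0, -58) mm from the lifter's origin; axes as the lifter's. The hooks are 6 mm round bar at y = +14 and -14: each goes straight down from the crossbar to here, then a straight prong 32 long runs forward and up at 30 degrees (bar centre lines). Tip the lifter 30 degrees nose-down and the prongs lie level
- lifter_crook (a point): Where the centre of the lid's loop bar sits when bottomed in both hooks with the lifter level: at (106, 0, -47.6) mm from the lifter's origin, midway between the hooks. Axes as the lifter's
- lid: Round hot lid with blue enamel top, 168 mm across, 0.30 to 0.49 kg; origin at the centre of its underside, z up. A spigot 144 across and 10 high sits in the pan with 5 mm play all round; the flange above it, 6 thick, rests on the pan's rim; flat top at z = 16. Its loop handle lies folded down towards the lid's -x side, so the hooks go under it moving along the lid's +x
- lid_pivot (a point): Pivot of the lid's loop handle, 30 mm above the lid's origin, axis along the lid's y. The loop is a brass U of 6 mm round bar: arms 48 long at y = +32 and -32, joined by a straight bar. It lies level (11 mm free under the bar) or up to 0.5 rad raised: this angle is not measured. It swings easily, stays where it is left, and stops 10 degrees past upright. Lugs at y = +25 and -25
- pan: Black steel roasting pan, loose on the hot plate, 160 mm across and 60 high, inside 154 across, two side loops reaching 109 from its axis, 1.4 kg; origin at the centre of its underside. With the lid on, the lid's origin is 50 mm above this origin
- hotplate: White electric hot plate, 240 (x) by 250 (y) mm, fixed; the pan stands on its black ring, 55 mm above the counter. Origin at the centre of its underside, on the counter
- trivet: Round cork trivet, 190 mm across and 14 mm high, fixed on the counter; origin at the centre of its underside. A lid standing on it has its origin 14 mm above this origin
- rest: Steel tool rest, fixed: base plate 150 x 84 mm and two upright cheeks, 5 thick, at x = +48 and -48, each with a notch open upwards: 24 wide from its flat floor 67 mm above the counter up to 79, then flaring to 46 wide at 98. Between the cheeks nothing stands above the 6 mm base plate. Origin at the centre of its underside, x along the lifter lying in it
- rest_seat (a point): Where the lifter's origin lies when it is home in the rest, 80 mm above the counter; the lifter's x axis along this x axis (hook away from the robot)
- jebena: Orange ceramic coffee pot, 234 high, belly 136 across, with side handle and spout; bystander, origin at the centre of its underside
- grinder: White plastic coffee grinder with a lever lock, 160 x 110 x 270 high; bystander, origin at the centre of its underside
- cup_a: Glass cup, 64 across and 75 high; bystander, origin at the centre of its underside
- cup_b: Glass cup like the other; bystander
- jar: Closed brown jar with a wooden lid, 84 across and 130 high; bystander, origin at the centre of its underside
- sugar_bowl: White bowl, 100 across and 55 high; bystander, origin at the centre of its underside
- mug: Blue mug, 80 across and 90 high; bystander, origin at the centre of its underside
There are look-alikes about, which are no part of the job. Of the things shaped like the lifter, the wooden one is meant.

How it is judged:
By the outcome, as a careful person would: the job done as asked, in the order asked, and still so for the second after the job is handed in, with the robot touching nothing.
It also fails if it takes over 72 s, if anything falls off the work surface, if the arm or the gripper's body presses on something with over 40 N, if the wrist force passes 120 N, or if a joint passes its speed limit or range.

## Working session

There is one attempt and no reset: what is moved stays moved. The work goes in short steps, Python scripts to look and compute and a tool call to move; the robot and the scene stay as the last step left them, time stands still between calls to the robot, and variables do not carry over. Pictures are saved under pics/ and viewed, and the job is handed in when it is done.

Besides the shell and the picture viewer there is one more tool, called after "Request:" as name(argument=value, ...), one argument or row to a line, values as JSON. step_arm: Moves the arm, as the interface text tells. Its arguments: {"type":"object","properties":{"linear":{"type":"array","items":{"type":"array","items":{"type":"number"}}},"yaw":{"type":"array","items":{"type":"number"}},"grip":{"type":"number"},"grip_force":{"type":"number"}},"required":["linear","yaw"]}

```bash
ls; mkdir -p pics
python3 - <<'E'
from plant import r
import cv2,numpy as np,json
for n in ["scene","top","wrist"]:
    c=r.capture(n); cv2.imwrite(f"pics/{n}0.png",c["frame"]); np.savez(f"pics/{n}0.npz",**c)
    print(n,np.round(c["intrinsics"],1).tolist(),np.round(c["pose"],3).tolist())
s=r.state();print(s)
E
```

```text
pics
scene [[427.4, 0.0, 321.1], [0.0, 427.4, 193.0], [0.0, 0.0, 1.0]] [[-0.042, 0.626, -0.779, 1.875], [0.999, 0.01, -0.046, 0.056], [-0.021, -0.78, -0.625, 1.149], [0.0, 0.0, 0.0, 1.0]]
top [[384.7, 0.0, 313.2], [0.0, 384.7, 201.8], [0.0, 0.0, 1.0]] [[0.019, -0.999, 0.05, 0.496], [-1.0, -0.019, -0.009, -0.009], [0.01, -0.049, -0.999, 1.329], [0.0, 0.0, 0.0, 1.0]]
wrist [[323.6, 0.0, 324.7], [0.0, 323.6, 197.0], [0.0, 0.0, 1.0]] [[0.299, 0.918, 0.261, 0.105], [0.954, -0.287, -0.083, 0.571], [-0.001, 0.274, -0.962, 0.373], [0.0, 0.0, 0.0, 1.0]]
{'clock': 0.15, 'q': array([ 6.49156505e+01,  8.64410787e+00,  8.23817737e+01,  3.03216072e-04,
        8.90261777e+01, -7.67718576e+00]), 'qd': array([ 0.01756398, -0.05483184, -0.01037536,  0.14171721,  0.00333348,
       -0.01282497]), 'effort': array([ 2.65463539e-03, -7.13381410e+01, -5.71052313e+01, -6.51670325e-05,
        7.14322596e-03, -1.52470943e-06]), 'position': array([0.17195428, 0.54850085, 0.23084108]), 'orientation': array([[-9.54202879e-01,  2.99160012e-01, -3.89997153e-04],
       [ 2.99160239e-01,  9.54202535e-01, -8.20666104e-04],
       [ 1.26625791e-04, -8.99753601e-04, -9.99999587e-01]]), 'wrist_force': array([ 0.32603   , -0.02468091,  0.09800384]), 'torque': array([ 0.02181475, -0.02051015, -0.02598289]), 'gripper_width': 0.0852862532017024}
```

View pics/scene0.png

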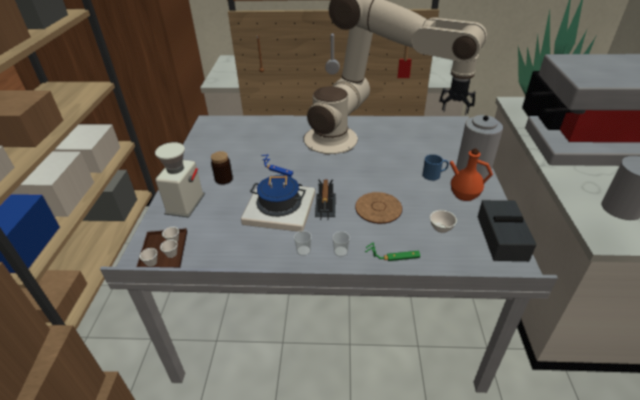

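View pics/top0.png

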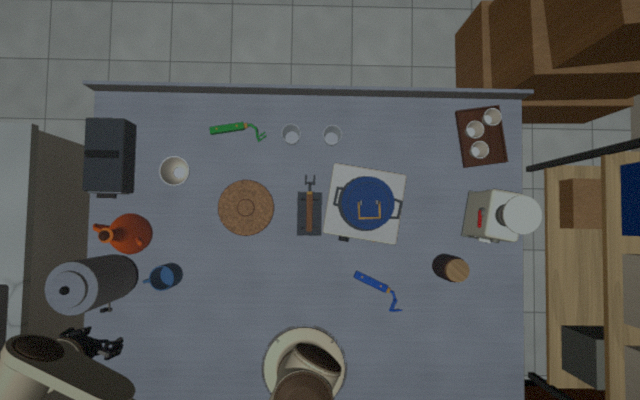

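View pics/wrist0.png

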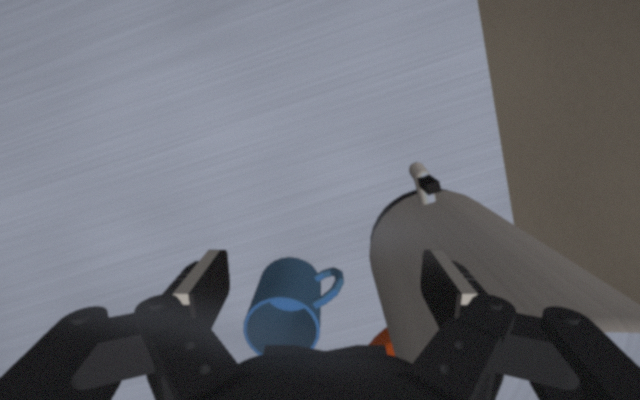

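Run:
```python
import cv2
a=cv2.imread("pics/top0.png")
cv2.imwrite("pics/c1.png",cv2.resize(a[155:255,210:410],None,fx=4,fy=4,interpolation=cv2.INTER_CUBIC))
a=cv2.imread("pics/scene0.png")
cv2.imwrite("pics/c2.png",cv2.resize(a[145:235,240:410],None,fx=4.7,fy=4.7,interpolation=cv2.INTER_CUBIC))
```

```text
(no output)
```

View pics/c1.png

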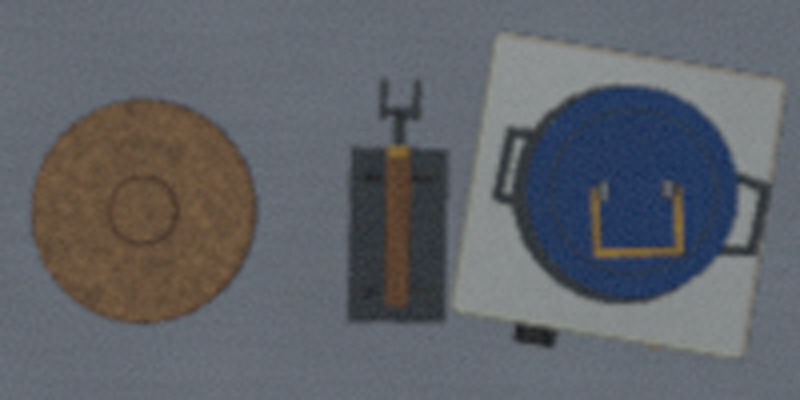

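View pics/c2.png

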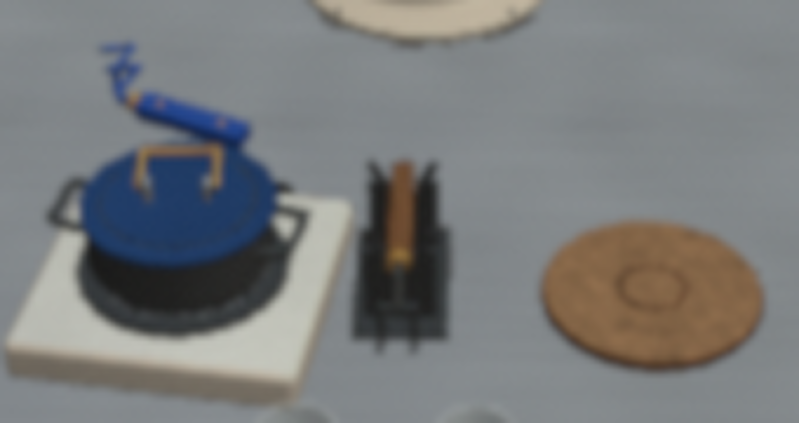

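```bash
cat > h.py <<'E'
import numpy as np,cv2
def load(n): return dict(np.load(f"pics/{n}.npz"))
def px2w(c,u,v,z):
    K=c["intrinsics"];T=c["pose"]
    d=T[:3,:3]@np.linalg.solve(K,[u,v,1.]);o=T[:3,3]
    return o+d*(z-o[2])/d[2]
def proj(c,p):
    T=c["pose"];q=(np.atleast_2d(p)-T[:3,3])@T[:3,:3];q=q@c["intrinsics"].T
    return q[:,:2]/q[:,2:]
def snap(n,tag):
    from plant import r
    c=r.capture(n);cv2.imwrite(f"pics/{tag}.png",c["frame"]);np.savez(f"pics/{tag}.npz",**c);return c
def crop(src,dst,x0,y0,x1,y1,f):
    a=cv2.imread(f"pics/{src}.png");cv2.imwrite(f"pics/{dst}.png",cv2.resize(a[y0:y1,x0:x1],None,fx=f,fy=f,interpolation=cv2.INTER_CUBIC))
E
python3 - <<'E'
from h import *
c=load("top0")
f=lambda x,y,z:print(np.round(px2w(c,210+x/4,155+y/4,z),3))
f(145,211,.014) #trivet
f(398,305,.093); f(398,148,.090) # handle tail/front
f(384,82,.03);f(417,82,.03)
f(350,322,.006);f(446,322,.006);f(350,150,.006);f(446,148,.006)
print("lid");f(632,193,.121)
f(603,190,.14);f(669,187,.14)
for z in(.135,.158): f(597,254,z);f(683,251,z)
E
```

```text
[0.537 0.207 0.014]
[ 0.463 -0.01   0.093]
[ 0.589 -0.008  0.09 ]
[0.65  0.005 0.03 ]
[ 0.65  -0.023  0.03 ]
[0.445 0.031 0.006]
[ 0.447 -0.052  0.006]
[0.593 0.034 0.006]
[ 0.596 -0.049  0.006]
lid
[ 0.555 -0.193  0.121]
[ 0.556 -0.167  0.14 ]
[ 0.559 -0.218  0.14 ]
[ 0.506 -0.164  0.135]
[ 0.51  -0.231  0.135]
[ 0.506 -0.161  0.158]
[ 0.51  -0.226  0.158]
```

Request:
step_arm(
  linear=[
    [1, 0, 3],
    [2.5, -2, 3],
    [3, -3, 1],
    [3, -3.5, 0],
    [3, -3.5, 0],
    [3, -3.5, 0],
    [3, -3.5, 0],
    [2, -3.5, 0],
    [2, -3.5, 0],
    [1, -3.5, 0],
  ],
  yaw=[0, 2, 2, 2, 2, 2, 2, 2, 2, 1.4],
)

```text
clock: 1.15
position: [0.408, 0.2519, 0.3009]
orientation: [[-1.0, -0.001, -0.0], [-0.001, 1.0, -0.0], [0.0, -0.0, -1.0]]
wrist_force: [0.6, -0.5, -0.2]
gripper_width: 0.0855
```

Request:
step_arm(
  linear=[
    [0, -4, 0],
    [0, -4, 0],
    [0, -4, 0],
    [0, -4, 0],
    [0, -4, 0],
    [0, -4, 0],
    [0, -4, 0],
    [0, -4, 0],
    [0, -4, 0],
    [0, -4, 0],
  ],
  yaw=[0, 0, 0, 0, 0, 0, 0, 0, 0, 0],
)

```text
clock: 2.15
position: [0.4066, -0.148, 0.3013]
orientation: [[-1.0, 0.0, 0.0], [0.0, 1.0, -0.0], [-0.0, -0.0, -1.0]]
wrist_force: [0.4, 0.3, 0.3]
gripper_width: 0.0857
```

Request:
step_arm(
  linear=[
    [-1, -2, 0],
    [0, -2, 0],
    [0, 0, 0],
    [0, 0, 0],
  ],
  yaw=[0, 0, 0, 0],
)

```text
clock: 2.55
position: [0.3969, -0.1863, 0.301]
orientation: [[-1.0, 0.001, -0.0], [0.001, 1.0, 0.0], [0.0, 0.0, -1.0]]
wrist_force: [-0.0, 0.5, -0.6]
gripper_width: 0.0851
```

Run:
```python
from h import *
snap("wrist","w1")
```

```text
(no output)
```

View pics/w1.png

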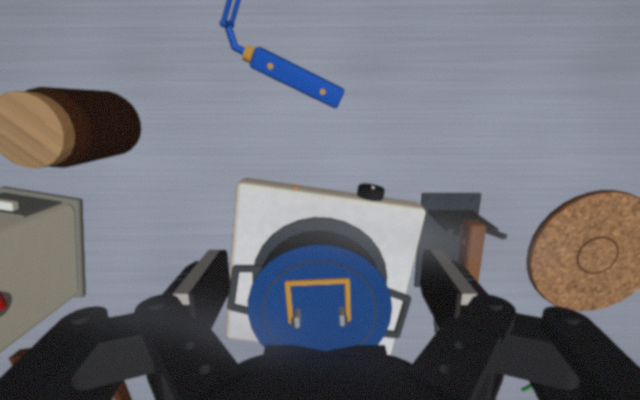

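Run:
```python
from h import *
crop("w1","c3",240,235,400,355,5)
```

```text
(no output)
```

View pics/c3.png

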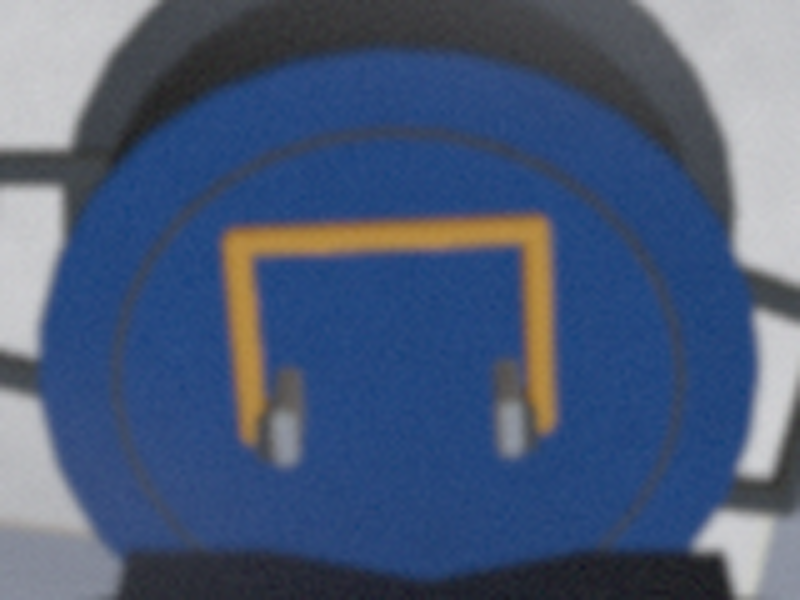

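```bash
cat > fit.py <<'E'
from h import *
from scipy.optimize import least_squares
cw=load("w1");ct=load("top0")
W=lambda x,y:(240+x/5,235+y/5)
Tp=lambda x,y:(210+x/4,155+y/4)
obsW=np.array([W(238,242),W(540,228)]);pivW=np.array([W(251,434),W(543,426)])
obsT=np.array([Tp(600,252),Tp(681,249)])
# lid outline (flange z=16): left extreme x=42 at~y360, right 757 at ~y365, top y=48 at x~410
def model(p):
    x,y,yaw,th=p[:4]
    c,s=np.cos(yaw),np.sin(yaw)
    R=np.array([[c,-s,0],[s,c,0],[0,0,1]]);o=np.array([x,y,.105])
    L=lambda q:np.array(q)@R.T+o
    bx,bz=-.048*np.cos(th),.030+.048*np.sin(th)
    return L([[bx,-.032,bz],[bx,.032,bz]]),L([[0,-.032,.03],[0,.032,.03]]),L([[.084*np.cos(a),.084*np.sin(a),.016] for a in np.arange(0,6.28,.02)])
def res(p):
    B,P,C=model(p)
    off=p[4:6] # wrist cam calibration shift px
    pb=proj(cw,B)+off;pp=proj(cw,P)+off;pc=proj(cw,C)+off
    # image left/right: lid -y is image left in wrist? order by u
    so=lambda a:a[np.argsort(a[:,0])]
    r=[(so(pb)-obsW).ravel(),.6*(so(pp)-pivW).ravel()]
    r.append([pc[:,0].min()-(240+42/5),pc[:,0].max()-(240+756/5),pc[:,1].min()-(235+49/5)])
    r.append((so(proj(ct,B)+p[6:8])-obsT).ravel()*.7)
    pct=proj(ct,C)+p[6:8]
    r.append([pct[:,0].min()-(210+523/4),pct[:,0].max()-(210+738/4),pct[:,1].min()-(155+84/4),pct[:,1].max()-(155+302/4)])
    r.append(off*.5); r.append(p[6:8]*.5)
    return np.concatenate(r)
if __name__=="__main__":
    for th0 in(0,.4):
        s=least_squares(res,[.555,-.193,.05,th0,0,0,0,0]);print(np.round(s.x,4),np.round(s.cost,3));print(np.round(s.fun,2))
        J=s.jac;print(np.sqrt(np.diag(np.linalg.inv(J.T@J)))[:4])
    for th in (0,.1,.2,.3):
        s=least_squares(lambda q:res(np.r_[q[:3],th,q[3:]]),[.555,-.193,.05,0,0,0,0]);print(th,s.cost,np.round(s.x,3))
E
python3 fit.py
```

```text
[ 0.5575 -0.1905  0.0431  0.014   0.1458 -0.2858  0.6475  0.4458] 4.42
[ 0.1  -0.14 -0.54  0.32  0.49 -0.36 -0.07 -0.7  -1.46  1.62  0.53 -0.76
  0.24 -0.53  0.41  0.61  0.13  0.32 -0.88  0.07 -0.14  0.32  0.22]
[0.00234759 0.00218817 0.01540886 0.04151396]
[ 0.5575 -0.1905  0.0431  0.014   0.1458 -0.2858  0.6475  0.4458] 4.42
[ 0.1  -0.14 -0.54  0.32  0.49 -0.36 -0.07 -0.7  -1.46  1.62  0.53 -0.76
  0.24 -0.53  0.41  0.61  0.13  0.32 -0.88  0.07 -0.14  0.32  0.22]
[0.00234759 0.00218817 0.01540886 0.04151397]
0 4.4753106379847045 [ 0.558 -0.191  0.043  0.151 -0.264  0.654  0.501]
0.1 6.881930386374177 [ 0.556 -0.19   0.041  0.118 -0.348  0.61   0.067]
0.2 17.750434044781876 [ 0.554 -0.19   0.039  0.091 -0.246  0.565 -0.471]
0.3 40.370970919563064 [ 0.551 -0.19   0.037  0.068  0.06   0.522 -1.112]
```

Request:
step_arm(
  linear=[
    [0, 4, 0],
    [0, 4, 0],
    [0, 4, 0],
    [1, 4, 0],
    [2, 1.6, 0],
    [0, 0, 0],
    [0, 0, 0],
  ],
  yaw=[0, 0, 0, 0, 1.2, 0, 0],
)

```text
clock: 3.3
position: [0.4268, -0.0094, 0.3011]
orientation: [[-1.0, -0.023, -0.0], [-0.023, 1.0, -0.0], [0.0, -0.0, -1.0]]
wrist_force: [-0.7, -0.0, 1.0]
gripper_width: 0.0859
```

Run:
```python
from h import *
snap("wrist","w2")
crop("w2","c4",220,140,420,290,4)
```

```text
(no output)
```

View pics/w2.png

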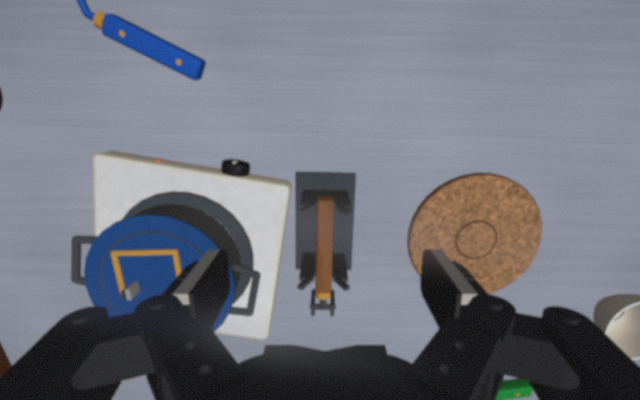

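View pics/c4.png

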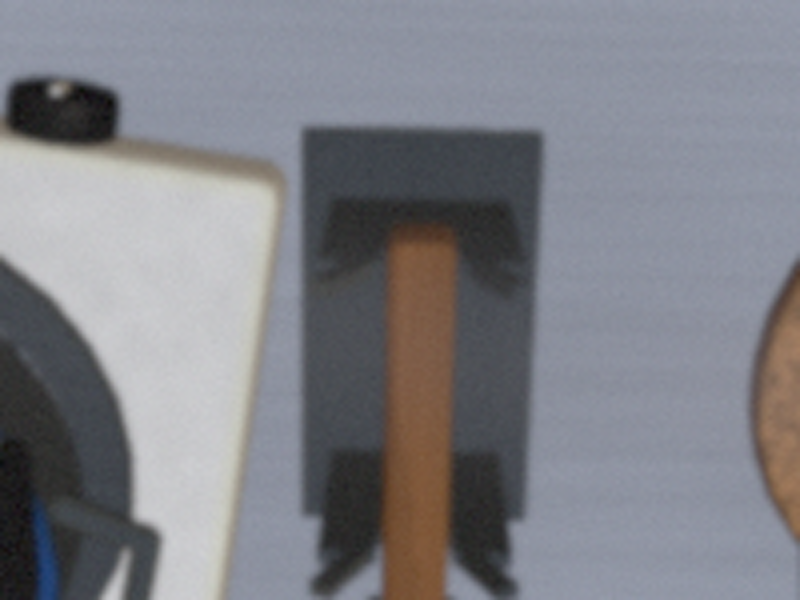

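```bash
python3 - <<'E'
from h import *
c=load("w2")
f=lambda n,x,y,z:print(n,np.round(px2w(c,220+x/4,140+y/4,z),4))
f("tailtop",423,242,.093);f("tailbot",423,225,.067)
f("mid",420,400,.093);f("handle low",416,590,.093)
f("bL",303,128,.006);f("bR",541,130,.006);f("fL",303,515,.006);f("fR",524,520,.006)
f("cheekrearbase",420,200,.006)
g=lambda n,x,y,z:print(n,np.round(px2w(c,x,y,z),4))
g("ferrule",323,293,.09)
g("xbar",323,298,.06)
g("trivet ring",476,239,.014)
E
python3 - <<'E'
import sys; sys.path.insert(0,'.')
import os; os.chdir('.')
from h import *
crop("w2","c5",280,250,370,325,8)
crop("w2","c6",400,165,550,290,5)
E
```

```text
tailtop [ 0.4607 -0.0059  0.093 ]
tailbot [ 0.463  -0.0057  0.067 ]
mid [ 0.5089 -0.0056  0.093 ]
handle low [ 0.5718 -0.0053  0.093 ]
bL [ 0.4465 -0.0473  0.006 ]
bR [0.4453 0.0346 0.006 ]
fL [ 0.5943 -0.0475  0.006 ]
fR [0.5945 0.0355 0.006 ]
cheekrearbase [ 0.4712 -0.0064  0.006 ]
ferrule [ 0.5814 -0.0064  0.09  ]
xbar [ 0.6081 -0.006   0.06  ]
trivet ring [0.5366 0.2116 0.014 ]
```

View pics/c5.png

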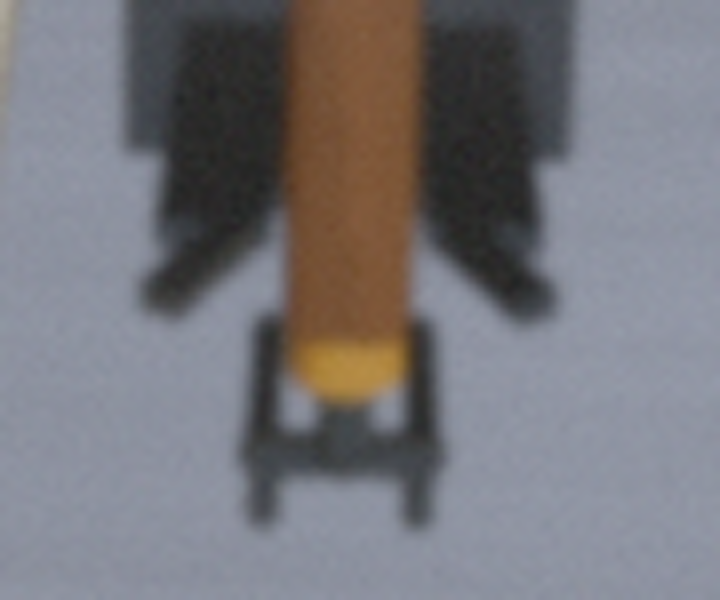

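View pics/c6.png

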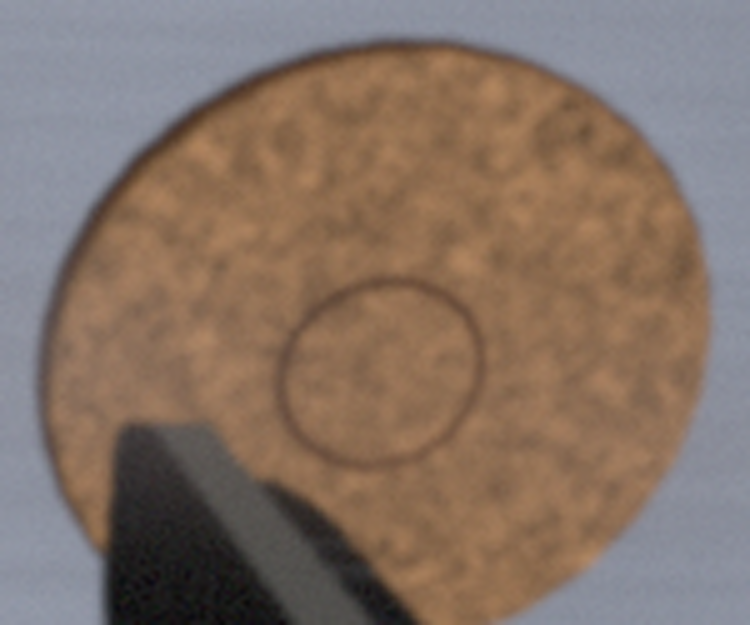

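Request:
step_arm(
  linear=[
    [4, 0.1, 0],
    [4, 0.1, 0],
    [4.2, 0, 0],
    [0, 0, -4],
    [0, 0, -4],
    [0, 0, -4],
    [0, 0, -3],
    [0, 0, 0],
    [0, 0, 0],
  ],
  yaw=[-0.8, 0, 0, 0, 0, 0, 0, 0, 0],
  grip=0.45,
  grip_force=60,
)

```text
clock: 4.25
position: [0.549, -0.009, 0.1524]
orientation: [[-1.0, -0.006, 0.0], [-0.006, 1.0, -0.0], [-0.0, -0.0, -1.0]]
wrist_force: [0.3, 0.5, 1.1]
gripper_width: 0.0384
```

Run:
```python
from h import *
snap("wrist","w3")
```

```text
(no output)
```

View pics/w3.png

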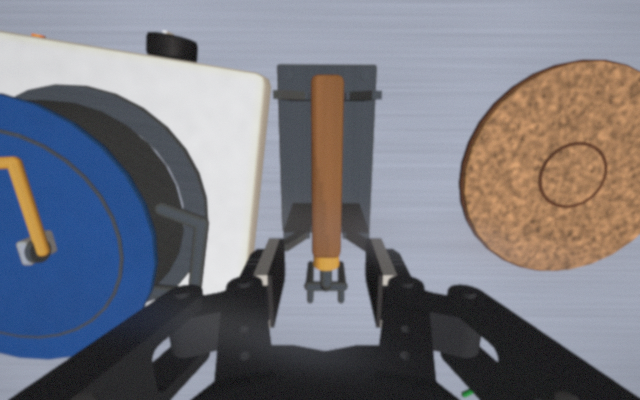

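Run:
```python
from h import *
c=load("w3")
g=lambda n,x,y,z:print(n,np.round(px2w(c,x,y,z),4))
g("tailtop",327,77,.093);g("front",326,257,.093);g("ring",573,174.5,.014)
g("cheek rear",327,96,.098);g("hookL",311,301,.04)
g("plate corner",269,75,.055);g("plate edge",245,290,.055)
g("pan loop end",207,217,.1)
```

```text
tailtop [ 0.4633 -0.0065  0.093 ]
front [ 0.5793 -0.0063  0.093 ]
ring [0.537  0.2122 0.014 ]
cheek rear [ 0.4741 -0.0065  0.098 ]
hookL [ 0.6493 -0.0191  0.04  ]
plate corner [ 0.4593 -0.0467  0.055 ]
plate edge [ 0.629  -0.0738  0.055 ]
pan loop end [ 0.5483 -0.0824  0.1   ]
```

Request:
step_arm(
  linear=[
    [0, 0.2, -3],
    [0, 0, -3],
    [0, 0, -2.1],
    [0, 0, -1],
    [0, 0, 0],
  ],
  yaw=[0, 0, 0, 0, 0],
)

```text
clock: 4.8
position: [0.5493, -0.0065, 0.0608]
orientation: [[-1.0, -0.007, 0.0], [-0.007, 1.0, -0.0], [-0.0, -0.0, -1.0]]
wrist_force: [-0.1, -0.1, 0.2]
gripper_width: 0.0383
```

Request:
step_arm(
  linear=[
    [0, 0, 0],
    [0, 0, 0],
    [0, 0, 0],
    [0, 0, 0],
  ],
  yaw=[0, 0, 0, 0],
  grip=0,
  grip_force=60,
)

```text
clock: 5.2
position: [0.55, -0.0066, 0.0622]
orientation: [[-1.0, -0.007, 0.003], [-0.007, 1.0, -0.001], [-0.003, -0.001, -1.0]]
wrist_force: [-1.8, -0.1, 6.7]
gripper_width: 0.0192
```

Request:
step_arm(
  linear=[
    [0, 0, 2],
    [0, 0, 3],
    [0, 0, 4],
    [0, 0, 3],
    [-3, 0, 0],
    [-4, 0, 0],
    [-4, 0, 0],
    [-4, 0, 0],
    [-4, 0, 0],
    [0, 0, 0],
  ],
  yaw=[0, 0, 0, 0, 0, 0, 0, 0, 0, 0],
)

```text
clock: 6.2
position: [0.3561, -0.0061, 0.1816]
orientation: [[-1.0, -0.007, 0.003], [-0.007, 1.0, -0.001], [-0.003, -0.001, -1.0]]
wrist_force: [1.1, -0.5, -1.3]
gripper_width: 0.0196
```

Run:
```python
from h import *
snap("wrist","w4");snap("scene","s4")
crop("s4","c7",280,80,400,220,5)
```

```text
(no output)
```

View pics/w4.png

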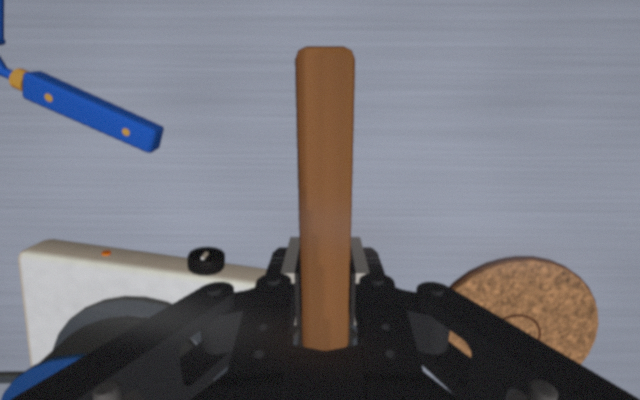

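View pics/c7.png

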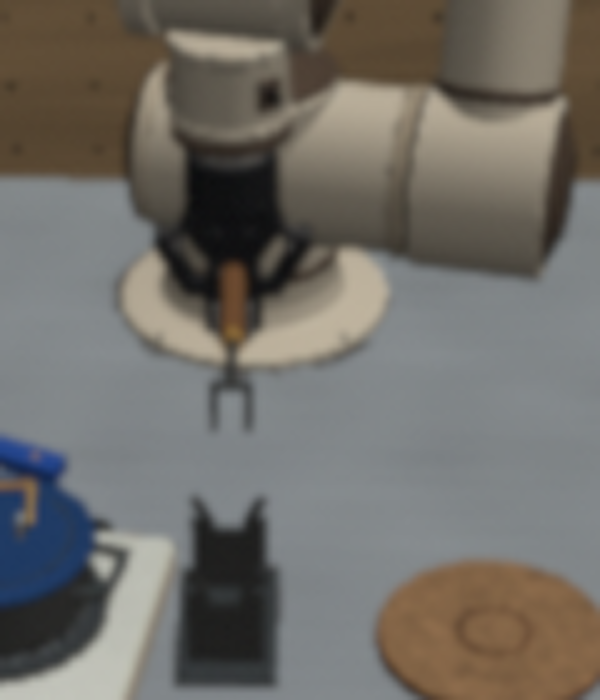

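Request:
step_arm(
  linear=[
    [0, 0, -3],
    [0, 0, -4],
    [0, 0, -3.9],
    [0, 0, 0],
    [0.5, 0, 0],
    [0.3, 0, 0],
    [0.3, 0, 0],
    [0, 0, 0],
  ],
  yaw=[0, 0, 0, 0, 0, 0, 0, 0],
  grip=0,
  grip_force=45,
)

```text
clock: 7.1
position: [0.3702, -0.0064, 0.0725]
orientation: [[-1.0, -0.007, -0.001], [-0.007, 1.0, -0.0], [0.001, -0.0, -1.0]]
wrist_force: [-6.5, 0.7, -6.1]
gripper_width: 0.0187
```

Request:
step_arm(
  linear=[
    [0.2, 0, 0],
    [0.2, 0, 0],
    [0, 0, 0],
  ],
  yaw=[0, 0, 0],
)

```text
clock: 7.4
position: [0.3708, -0.0062, 0.0717]
orientation: [[-1.0, -0.007, -0.009], [-0.007, 1.0, -0.0], [0.009, -0.0, -1.0]]
wrist_force: [-42.6, -1.4, 18.4]
gripper_width: 0.0189
```

Request:
step_arm(
  linear=[
    [-0.2, 0, 0.4],
    [0.2, 0, 0.5],
    [0.3, 0, 0.5],
    [0, 0, 0],
  ],
  yaw=[0, 0, 0, 0],
)

```text
clock: 7.8
position: [0.3769, -0.0064, 0.0869]
orientation: [[-1.0, -0.007, -0.001], [-0.007, 1.0, -0.0], [0.001, -0.0, -1.0]]
wrist_force: [-13.7, 0.5, 1.9]
gripper_width: 0.0194
```

Run:
```python
from h import *
snap("wrist","w5");snap("scene","s5")
crop("s5","c8",280,80,400,220,5)
```

```text
(no output)
```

View pics/w5.png

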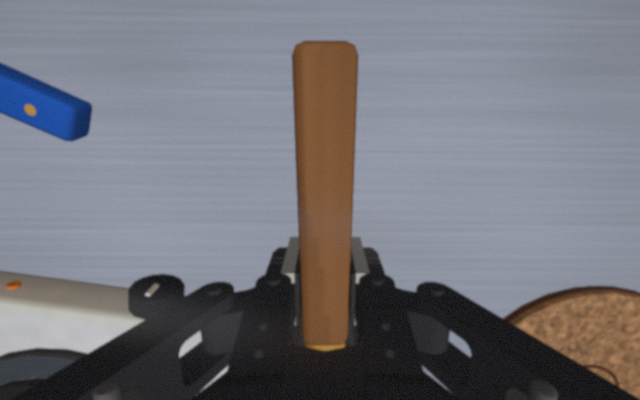

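View pics/c8.png

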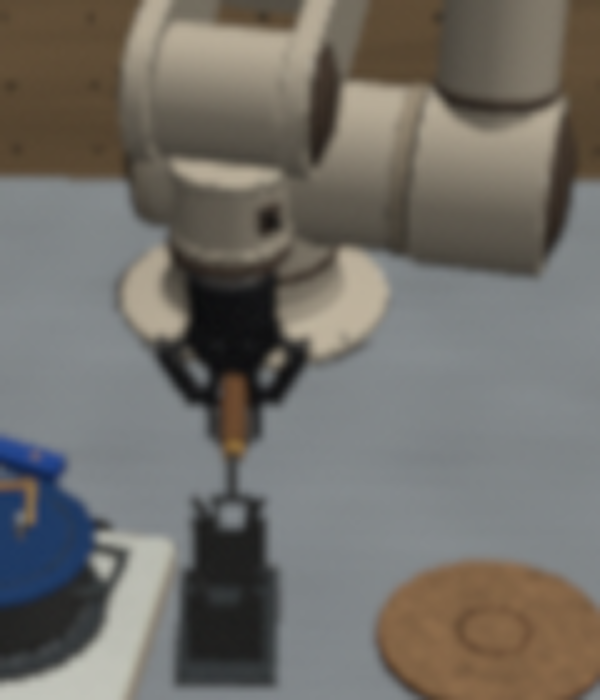

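Request:
step_arm(
  linear=[
    [0.3, 0, 0.5],
    [0.4, 0, 0.5],
    [0.4, 0, 0.5],
    [0.5, 0, 0.5],
    [0.5, 0, 0.5],
    [0.6, 0, 0.5],
    [0, 0, 0],
  ],
  yaw=[0, 0, 0, 0, 0, 0, 0],
)

```text
clock: 8.6
position: [0.405, -0.0064, 0.1172]
orientation: [[-1.0, -0.007, 0.001], [-0.007, 1.0, -0.0], [-0.001, -0.0, -1.0]]
wrist_force: [-5.3, -0.1, 1.3]
gripper_width: 0.019
```

Run:
```python
from h import *
snap("wrist","w6")
```

```text
(no output)
```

View pics/w6.png

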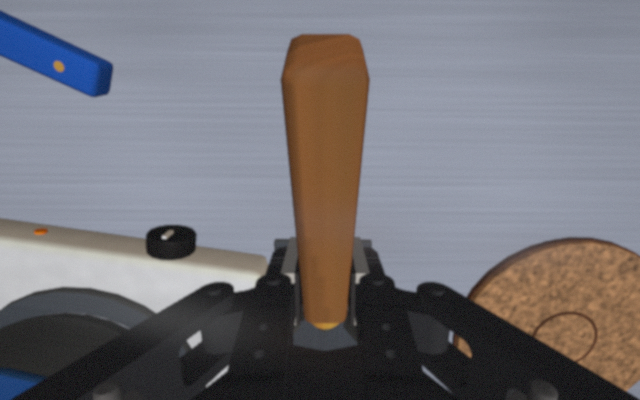

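```bash
cat > tilt.py <<'E'
from h import *
from scipy.optimize import least_squares
def tilt(c,tcp,obs,chk=True):
    """obs: list of (lx,lz,row)  + widths; fits phi,g,zoff"""
    def P(p,lx,ly,lz):
        ph,g,zo=p
        x,z=lx-g,lz-zo
        return np.array(tcp)+[x*np.cos(ph)+z*np.sin(ph),ly,.019-x*np.sin(ph)+z*np.cos(ph)]
    def res(p):
        r=[]
        for lx,lz,row,w in obs:
            a=proj(c,[P(p,lx,-.01,lz),P(p,lx,.01,lz)])
            r+= [a[:,1].mean()-row, abs(a[0,0]-a[1,0])-w]
        return np.r_[r,(p[1]-.028)/.002,p[2]/.002]
    s=least_squares(res,[.3,.028,0]);print("phi",np.degrees(s.x[0]),"g",s.x[1],"zo",s.x[2],np.round(s.fun,2));return s.x
E
python3 - <<'E'
from tilt import *
tilt(load("w4"),[.3561,-.0061,.1816],[(-.06,.013,49,57)])
tilt(load("w5"),[.3769,-.0064,.0869],[(-.06,.013,46,64)])
tilt(load("w6"),[.405,-.0064,.1172],[(-.06,.013,80,86),(-.06,-.013,36,74)])
E
```

```text
phi -8.540671521060457 g 0.027970847236048254 zo 4.30665715939527e-06 [-0.   -0.   -0.01  0.  ]
phi 0.26660577952965225 g 0.02777818491915977 zo 3.276813083734996e-05 [-0.02 -0.   -0.11  0.02]
phi 28.861866423306218 g 0.028886098251829 zo 0.008565920906936485 [-0.89  3.76  1.58 -2.52  0.44  4.28]
```

Run:
```python
from h import *
crop("w6","c9",270,20,380,110,7)
def P(tcp,ph,lx,ly,lz,g=.028):
    ph=np.radians(ph);x,z=lx-g,lz
    return np.array(tcp)+[x*np.cos(ph)+z*np.sin(ph),ly,.019-x*np.sin(ph)+z*np.cos(ph)]
for n,t,phs in(("w4",[.3561,-.0061,.1816],(-8,-4,0,4)),("w5",[.3769,-.0064,.0869],(0,4,8,12)),("w6",[.405,-.0064,.1172],(20,24,28,32))):
    c=load(n)
    for ph in phs: print(n,ph,np.round(proj(c,[P(t,ph,-.06,-.01,.013),P(t,ph,-.06,.01,.013),P(t,ph,-.06,-.01,-.013),P(t,ph,-.06,.01,-.013)]),0).tolist())
```

```text
w4 -8 [[293.0, 48.0], [351.0, 49.0], [299.0, 67.0], [346.0, 68.0]]
w4 -4 [[291.0, 46.0], [352.0, 47.0], [298.0, 62.0], [347.0, 62.0]]
w4 0 [[289.0, 45.0], [353.0, 46.0], [296.0, 57.0], [348.0, 57.0]]
w4 4 [[287.0, 46.0], [355.0, 46.0], [295.0, 52.0], [349.0, 53.0]]
w5 0 [[290.0, 45.0], [353.0, 45.0], [297.0, 57.0], [348.0, 57.0]]
w5 4 [[287.0, 45.0], [355.0, 46.0], [295.0, 52.0], [349.0, 53.0]]
w5 8 [[285.0, 48.0], [357.0, 48.0], [294.0, 49.0], [350.0, 49.0]]
w5 12 [[283.0, 52.0], [359.0, 52.0], [292.0, 46.0], [352.0, 47.0]]
w6 20 [[277.0, 69.0], [363.0, 69.0], [288.0, 45.0], [355.0, 46.0]]
w6 24 [[274.0, 81.0], [365.0, 82.0], [286.0, 47.0], [357.0, 48.0]]
w6 28 [[271.0, 98.0], [367.0, 98.0], [283.0, 51.0], [358.0, 52.0]]
w6 32 [[268.0, 117.0], [370.0, 118.0], [281.0, 58.0], [360.0, 58.0]]
```

View pics/c9.png

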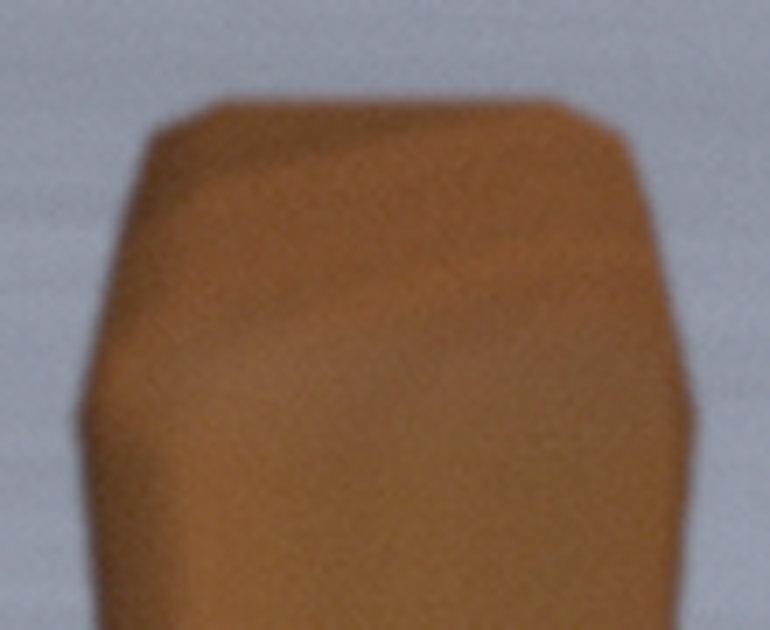

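```bash
python3 - <<'E'
from h import *
from scipy.optimize import least_squares
def P(tcp,p,lx,ly,lz):
    ph,g,zo=p;x,z=lx-g,lz-zo
    return np.array(tcp)+[x*np.cos(ph)+z*np.sin(ph),ly,.019-x*np.sin(ph)+z*np.cos(ph)]
def fit(n,t,rows):
    c=load(n)
    f=lambda p:np.r_[[proj(c,P(t,p,lx,0,lz))[0,1]-rw for lx,lz,rw in rows],(p[1]-.028)/.01,p[2]/.003]
    s=least_squares(f,[.2,.028,0]);print(n,np.degrees(s.x[0]),s.x[1:],np.round(s.fun,2))
fit("w6",[.405,-.0064,.1172],[(-.06,.0115,79),(-.06,-.013,34),(.06,.0115,322)])
fit("w6",[.405,-.0064,.1172],[(-.06,.0115,79),(-.06,-.013,34)])
fit("w4",[.3561,-.0061,.1816],[(-.06,.013,48),(.06,.0115,349)])
fit("w5",[.3769,-.0064,.0869],[(-.06,.0,41),(.06,.0115,346)])
E
python3 - <<'E'
import os;os.chdir('.')
from h import *
snap("top","t6");crop("t6","c10",270,170,350,260,8)
E
```

```text
w6 30.29359011725752 [0.03197541 0.00321941] [ 0.06 -0.09  0.17  0.4   1.07]
w6 29.574665854500598 [0.03280828 0.00011811] [-0.    0.02  0.48  0.04]
w4 10.814586432953186 [2.87490985e-02 3.30108042e-05] [0.   0.   0.07 0.01]
w5 12.007645622423585 [3.01724258e-02 3.37937582e-05] [0.01 0.   0.22 0.01]
```

View pics/c10.png

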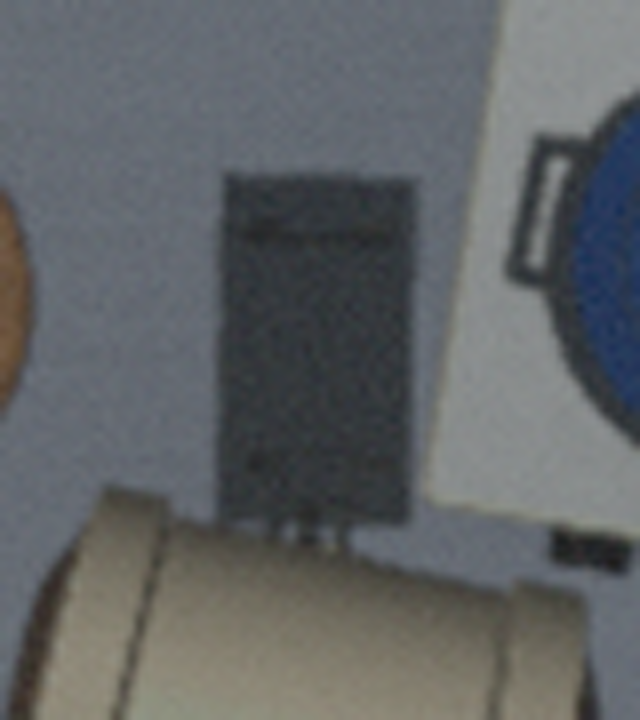

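Request:
step_arm(
  linear=[
    [0, 0, 0],
    [-1.5, 0, 0],
    [-2.5, 0, 0],
    [0, 0, -2],
    [0, 0, -2],
    [0, 0, 0],
  ],
  yaw=[0, 0, 0, 0, 0, 0],
  grip=0,
  grip_force=110,
)

```text
clock: 9.3
position: [0.3633, -0.0062, 0.0742]
orientation: [[-1.0, -0.007, -0.002], [-0.007, 1.0, 0.0], [0.002, 0.0, -1.0]]
wrist_force: [0.1, 0.3, -0.9]
gripper_width: 0.0188
```

Run:
```python
from h import *
snap("scene","s7");crop("s7","c11",290,110,360,190,9)
from plant import r
s=r.state();print(s["position"],s["wrist_force"])
```

```text
[ 0.363914   -0.00635454  0.07534443] [-0.41507988  0.17967359 -0.74847033]
```

View pics/c11.png

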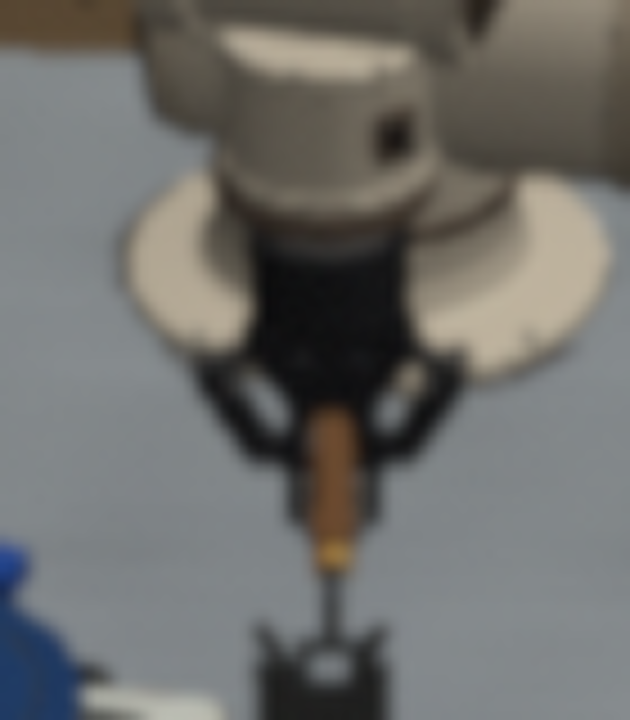

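Request:
step_arm(
  linear=[
    [0, 0, -0.3],
    [0, 0, -0.1],
    [0, 0, 0],
  ],
  yaw=[0, 0, 0],
)

```text
clock: 9.65
position: [0.3643, -0.0064, 0.0717]
orientation: [[-1.0, -0.007, 0.001], [-0.007, 1.0, -0.0], [-0.001, -0.0, -1.0]]
wrist_force: [-0.3, -0.1, -2.3]
gripper_width: 0.0182
```

Request:
step_arm(
  linear=[
    [0, 0, -0.1],
    [0, 0, 0],
  ],
  yaw=[0, 0],
)

```text
clock: 9.85
position: [0.3641, -0.0064, 0.0704]
orientation: [[-1.0, -0.007, 0.0], [-0.007, 1.0, -0.0], [-0.0, -0.0, -1.0]]
wrist_force: [-0.8, 0.0, -1.6]
gripper_width: 0.0183
```

Request:
step_arm(
  linear=[
    [0, 0, -0.1],
    [0, 0, 0],
  ],
  yaw=[0, 0],
)

```text
clock: 10.05
position: [0.3641, -0.0064, 0.0693]
orientation: [[-1.0, -0.007, 0.0], [-0.007, 1.0, -0.0], [-0.0, -0.0, -1.0]]
wrist_force: [-0.5, -0.8, -0.6]
gripper_width: 0.0185
```

Request:
step_arm(
  linear=[
    [0, 0, -0.1],
    [0, 0, 0],
  ],
  yaw=[0, 0],
)

```text
clock: 10.25
position: [0.3642, -0.0064, 0.069]
orientation: [[-1.0, -0.007, 0.0], [-0.007, 1.0, -0.0], [-0.0, -0.0, -1.0]]
wrist_force: [-7.5, -0.0, 16.2]
gripper_width: 0.0182
```

Request:
step_arm(
  linear=[
    [0, 0, 4],
    [0, 0, 4],
    [0, 0, 4],
    [0, 0, 4],
    [0, -3, 3],
    [1, -4, 0],
    [1, -4, 0],
    [2, -4, 0],
    [2.2, -4, 0],
    [0, 0, 0],
  ],
  yaw=[0, 0, 0, 0, 0, 0.5, 0.5, 0.5, 0.6, 0],
)

```text
clock: 11.25
position: [0.4272, -0.2002, 0.2568]
orientation: [[-0.999, -0.041, -0.002], [-0.041, 0.999, 0.0], [0.002, 0.001, -1.0]]
wrist_force: [-0.7, 0.9, -2.3]
gripper_width: 0.0186
```

Request:
step_arm(
  linear=[
    [0, 0, -2],
    [0, 0, -1.5],
    [0, 0, -0.5],
    [0, 0, 0],
  ],
  yaw=[0, 0, 0, 0],
)

```text
clock: 11.65
position: [0.4258, -0.196, 0.2179]
orientation: [[-0.999, -0.044, -0.001], [-0.044, 0.999, 0.0], [0.001, 0.001, -1.0]]
wrist_force: [0.4, 0.4, -1.7]
gripper_width: 0.0188
```

Run:
```python
from h import *
snap("scene","s8");crop("s8","c12",240,110,340,210,8)
snap("wrist","w8")
```

```text
(no output)
```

View pics/c12.png

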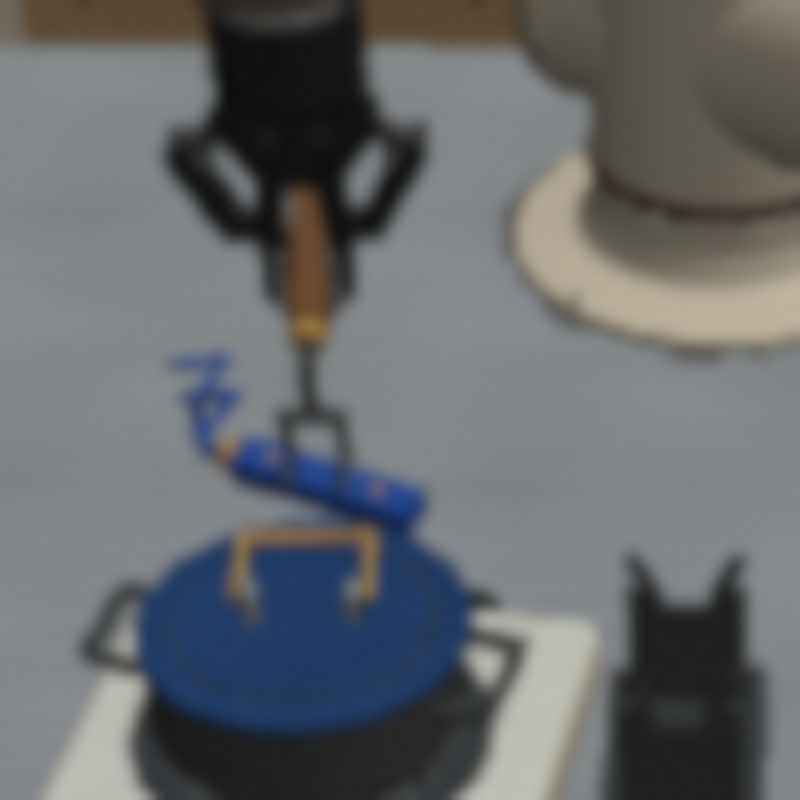

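View pics/w8.png

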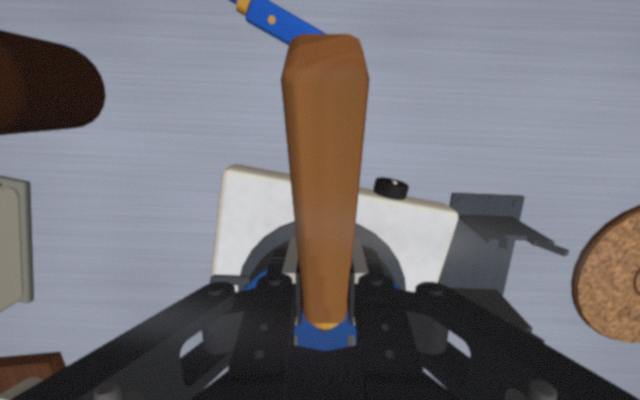

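```bash
cat > chk.py <<'E'
from h import *
def lift_pts(tcp,yaw,phd,g=.032):
    ph,yw=np.radians([phd,yaw])
    out={}
    for n,(x,y,z) in dict(handf=(.06,0,0),xbL=(.1,.014,-.02),xbR=(.1,-.014,-.02),heL=(.1,.014,-.058),heR=(.1,-.014,-.058),tipL=(.1277,.014,-.042),tipR=(.1277,-.014,-.042)).items():
        a=(x-g)*np.cos(ph)+z*np.sin(ph);b=-(x-g)*np.sin(ph)+z*np.cos(ph)
        out[n]=np.array([tcp[0]+a*np.cos(yw)-y*np.sin(yw),tcp[1]+a*np.sin(yw)+y*np.cos(yw),tcp[2]+.019+b])
    return out
def lid_pts(x,y,yaw,th,z=.105):
    yw=np.radians(yaw);out={}
    for n,(a,b,c) in dict(bL=(-.048*np.cos(th),.032,.03+.048*np.sin(th)),bR=(-.048*np.cos(th),-.032,.03+.048*np.sin(th)),pL=(0,.032,.03),pR=(0,-.032,.03),rimL=(0,.084,.016),rimR=(0,-.084,.016)).items():
        out[n]=np.array([x+a*np.cos(yw)-b*np.sin(yw),y+a*np.sin(yw)+b*np.cos(yw),z+c])
    return out
E
python3 - <<'E'
from chk import *
c=load("s8")
for d in (lift_pts([.4258,-.196,.2179],2.5,30),lid_pts(.5575,-.1905,2.5,0)):
    for k,v in d.items():
        u=proj(c,v)[0];print(k,np.round((u-[240,110])*8))
E
```

```text
handf [305. 319.]
xbL [335. 409.]
xbR [279. 410.]
heL [343. 441.]
heR [288. 442.]
tipL [339. 477.]
tipR [283. 478.]
bL [374. 531.]
bR [246. 533.]
pL [368. 590.]
pR [237. 592.]
rimL [476. 610.]
rimR [134. 616.]
```

Request:
step_arm(
  linear=[
    [0, -0.2, -1],
    [0, 0, -1],
    [0, 0, -0.5],
    [0, 0, 0],
    [0, 0, 0],
  ],
  yaw=[0, 0, 0, 0, 0],
)

```text
clock: 12.25
position: [0.426, -0.1984, 0.1933]
orientation: [[-0.999, -0.044, -0.0], [-0.044, 0.999, -0.0], [0.0, -0.0, -1.0]]
wrist_force: [0.3, -0.7, -1.0]
gripper_width: 0.0184
```

Run:
```python
from h import *
snap("scene","s9");crop("s9","c13",250,140,320,200,11)
```

```text
(no output)
```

View pics/c13.png

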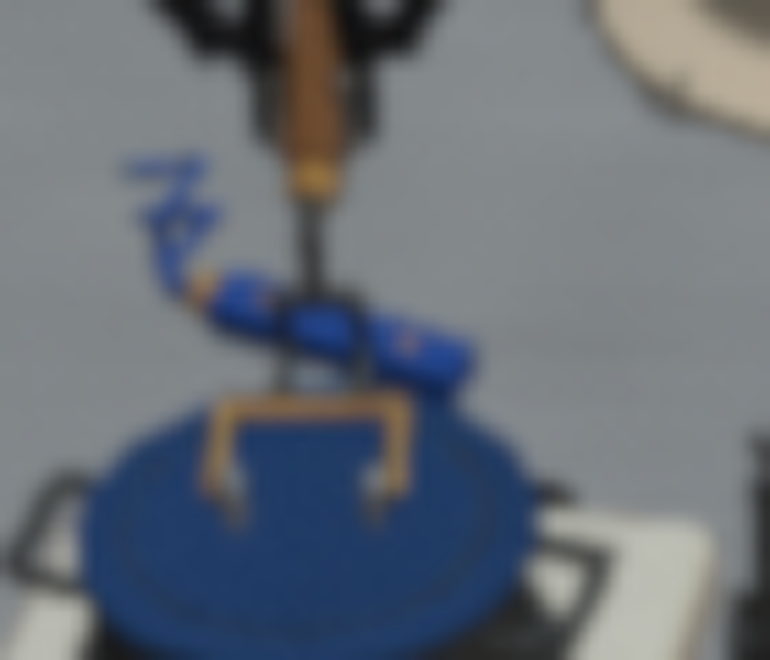

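Request:
step_arm(
  linear=[
    [0.5, 0.02, -0.05],
    [0.5, 0.02, 0],
    [0.5, 0.03, 0],
    [0.3, 0, 0],
    [0, 0, 0],
  ],
  yaw=[0, 0, 0, 0, 0],
)

```text
clock: 12.8
position: [0.4444, -0.1976, 0.1927]
orientation: [[-0.999, -0.044, -0.0], [-0.044, 0.999, 0.0], [0.0, 0.0, -1.0]]
wrist_force: [0.3, 0.1, -1.8]
gripper_width: 0.0185
```

Request:
step_arm(
  linear=[
    [0.4, 0.02, 0],
    [0.4, 0.02, 0],
    [0.3, 0.02, 0],
    [0, 0, 0],
  ],
  yaw=[0, 0, 0, 0],
)

```text
clock: 13.2
position: [0.4554, -0.197, 0.1927]
orientation: [[-0.999, -0.044, 0.0], [-0.044, 0.999, -0.0], [-0.0, -0.0, -1.0]]
wrist_force: [0.0, -0.3, -2.8]
gripper_width: 0.0186
```

Run:
```python
from h import *
snap("scene","s10");crop("s10","c14",250,140,320,200,11)
```

```text
(no output)
```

View pics/c14.png

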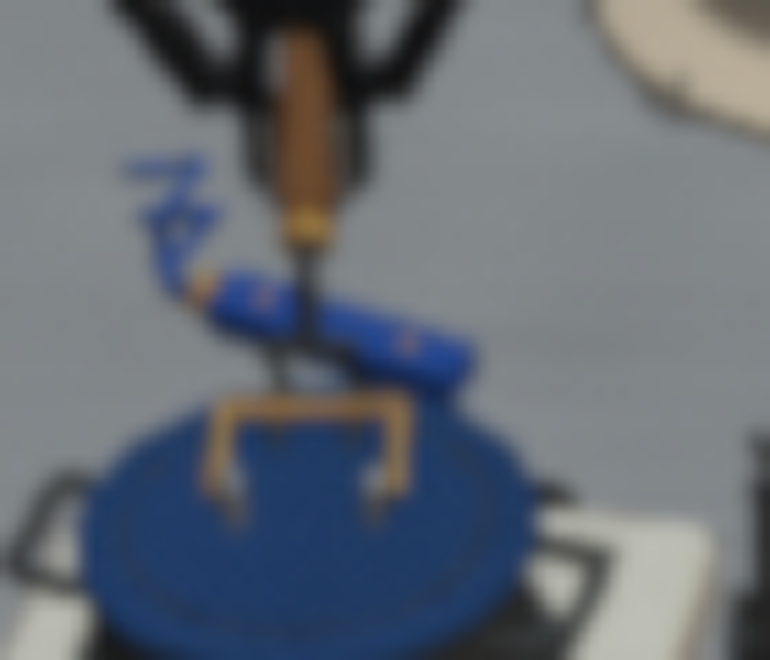

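Request:
step_arm(
  linear=[
    [0.4, 0.02, 0],
    [0.4, 0.02, 0],
    [0, 0, 0.4],
    [0, 0, 0.5],
    [0.1, 0, 0.5],
    [0.1, 0, 0.5],
    [0.2, 0, 0.5],
    [0.3, 0, 0.5],
    [0.3, 0, 0.5],
    [0, 0, 0],
  ],
  yaw=[0, 0, 0, 0, 0, 0, 0, 0, 0, 0],
)

```text
clock: 14.25
position: [0.4736, -0.1968, 0.2275]
orientation: [[-0.999, -0.044, 0.001], [-0.044, 0.999, -0.001], [-0.001, -0.001, -1.0]]
wrist_force: [0.5, 1.0, -1.8]
gripper_width: 0.0183
```

Run:
```python
from h import *
snap("scene","s11");crop("s11","c15",250,140,320,200,11)
```

```text
(no output)
```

View pics/c15.png

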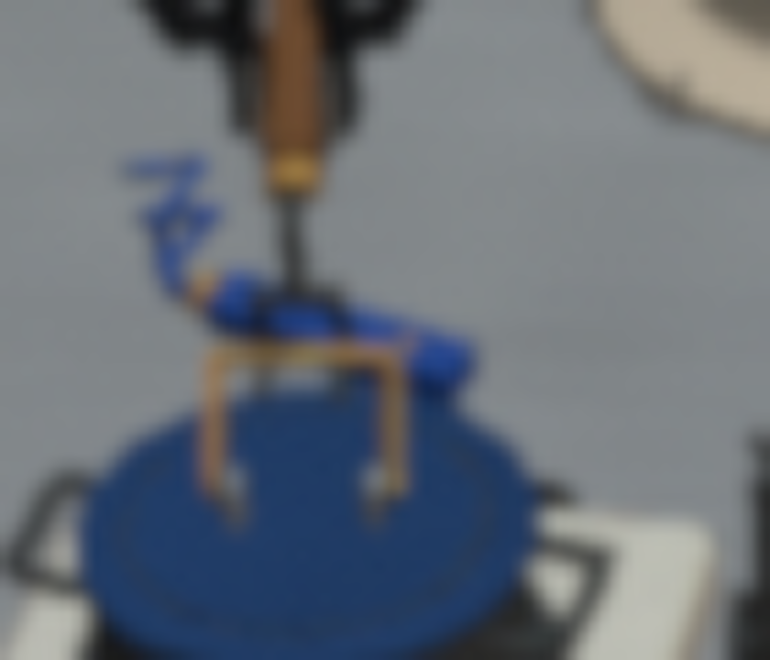

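Request:
step_arm(
  linear=[
    [0, 0, -0.3],
    [0, 0, -0.3],
    [-1, -0.04, 0],
    [-2, -0.08, 0],
    [-3, -0.12, 0],
    [-1, 0, 0],
    [0, 0, 0],
  ],
  yaw=[0, 0, 0, 0, 0, 0, 0],
)

```text
clock: 15.0
position: [0.4019, -0.1991, 0.2211]
orientation: [[-0.999, -0.042, 0.001], [-0.042, 0.999, -0.001], [-0.001, -0.001, -1.0]]
wrist_force: [1.1, -0.0, -2.2]
gripper_width: 0.0184
```

Run:
```python
from h import *
snap("scene","s12");crop("s12","c16",250,140,320,200,11)
```

```text
(no output)
```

View pics/c16.png

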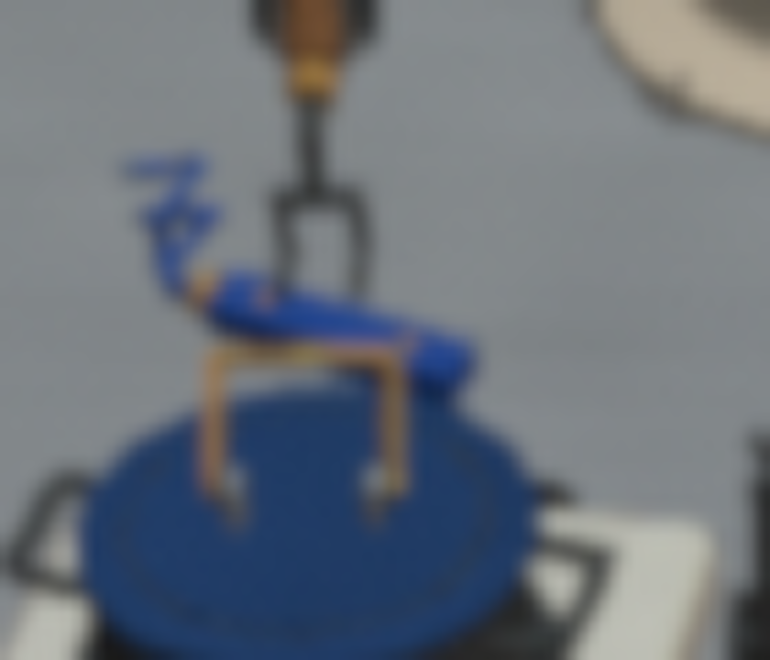

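Request:
step_arm(
  linear=[
    [-1.7, 3, 0],
    [-1, 4, 0],
    [0, 4, 0],
    [0, 4, 0],
    [0, 4, 0],
    [0, 0, -4],
    [0, 0, -4],
    [0, 0, -4],
    [0, 0, -2.6],
    [0, 0, 0],
  ],
  yaw=[0, 0, 0, 0, 0, 0, 0, 0, 0, 0],
  grip=0,
  grip_force=45,
)

```text
clock: 16.05
position: [0.3748, -0.0084, 0.0722]
orientation: [[-0.999, -0.044, -0.005], [-0.044, 0.999, 0.001], [0.005, 0.001, -1.0]]
wrist_force: [0.1, 0.5, -0.8]
gripper_width: 0.0184
```

Request:
step_arm(
  linear=[
    [0, 0, -0.5],
    [-0.7, 0, -0.3],
    [-0.7, 0, -0.3],
    [0, 0, 0],
  ],
  yaw=[0, 0, 0, 0],
)

```text
clock: 16.45
position: [0.3633, -0.0095, 0.0658]
orientation: [[-0.999, -0.043, 0.005], [-0.043, 0.999, -0.001], [-0.005, -0.001, -1.0]]
wrist_force: [0.2, -0.6, 8.0]
gripper_width: 0.0183
```

Request:
step_arm(
  linear=[
    [-0.6, 0, -0.4],
    [-0.6, 0, -0.4],
    [-0.5, 0, -0.4],
    [-0.5, 0, -0.5],
    [-0.4, 0, -0.3],
    [0, 0, 0],
  ],
  yaw=[0, 0, 0, 0, 0, 0],
)

```text
clock: 17.05
position: [0.337, -0.0095, 0.0454]
orientation: [[-0.999, -0.043, 0.004], [-0.043, 0.999, -0.001], [-0.004, -0.001, -1.0]]
wrist_force: [0.7, 0.5, 6.1]
gripper_width: 0.0182
```

Run:
```python
from h import *
snap("wrist","w13");crop("w13","c17",250,20,390,120,6)
```

```text
(no output)
```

View pics/w13.png

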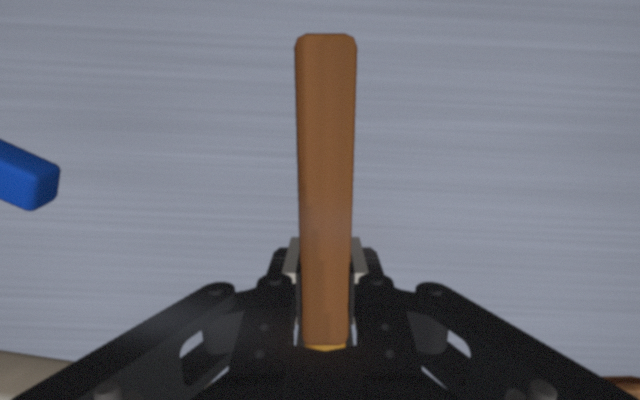

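Request:
step_arm(
  linear=[
    [-0.2, 0, -0.15],
    [-0.2, 0, -0.15],
    [0, 0, 0],
  ],
  yaw=[0, 0, 0],
)

```text
clock: 17.4
position: [0.3335, -0.0095, 0.0426]
orientation: [[-0.999, -0.043, 0.005], [-0.043, 0.999, -0.001], [-0.005, -0.001, -1.0]]
wrist_force: [1.6, -0.7, 5.9]
gripper_width: 0.0183
```

Request:
step_arm(
  linear=[
    [0, 0, 0.5],
    [0, 0, 2],
    [0, 0, 0],
  ],
  yaw=[0, 0, 0],
  grip=0,
  grip_force=120,
)

```text
clock: 17.7
position: [0.3331, -0.0094, 0.0682]
orientation: [[-0.999, -0.044, 0.004], [-0.044, 0.999, -0.001], [-0.004, -0.001, -1.0]]
wrist_force: [0.2, -0.1, -2.6]
gripper_width: 0.0182
```

Run:
```python
from h import *
snap("wrist","w14");crop("w14","c18",250,20,390,120,5.5)
crop("w4","c18b",250,20,390,120,5.5)
a=cv2.imread("pics/c18.png");b=cv2.imread("pics/c18b.png");cv2.imwrite("pics/c18c.png",cv2.resize(np.vstack([a,b]),None,fx=.54,fy=.54))
```

```text
(no output)
```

View pics/c18c.png

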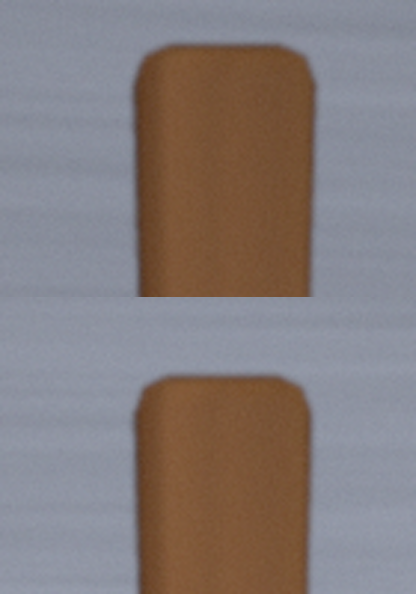

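Request:
step_arm(
  linear=[
    [0, 0, 4],
    [0, 0, 4],
    [0, 0, 3],
    [1, -3, 0],
    [1, -4, 0],
    [1, -4, 0],
    [1, -4, 0],
    [1, -4, 0],
    [0.2, 0, 0],
    [0, 0, 0],
  ],
  yaw=[0, 0, 0, 0, 0, 0, 0, 0, 0, 0],
)

```text
clock: 18.75
position: [0.3837, -0.1994, 0.1749]
orientation: [[-0.999, -0.042, -0.001], [-0.042, 0.999, 0.001], [0.001, 0.001, -1.0]]
wrist_force: [0.3, 1.1, -1.8]
gripper_width: 0.0184
```

Run:
```python
from h import *
snap("scene","s15");crop("s15","c19",250,130,320,200,11)
```

```text
(no output)
```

View pics/c19.png

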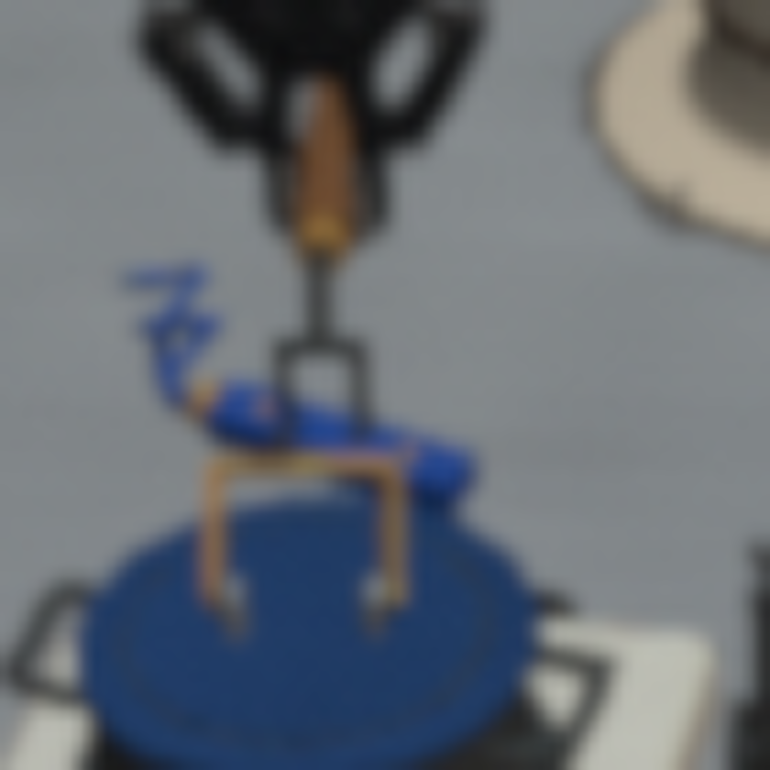

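Request:
step_arm(
  linear=[
    [1, -0.1, 0],
    [1, 0, 0],
    [1, 0, 0],
    [1, 0.05, 0],
    [0.8, 0.05, 0],
    [0.7, 0.03, 0],
    [0, 0, 0],
  ],
  yaw=[0, 0, 0, 0, 0, 0, 0],
)

```text
clock: 19.5
position: [0.4397, -0.1986, 0.1756]
orientation: [[-0.999, -0.044, -0.0], [-0.044, 0.999, 0.0], [0.0, 0.0, -1.0]]
wrist_force: [0.2, 0.1, -1.9]
gripper_width: 0.0182
```

Run:
```python
from h import *
snap("scene","s16");crop("s16","c20",250,130,320,200,11)
```

```text
(no output)
```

View pics/c20.png

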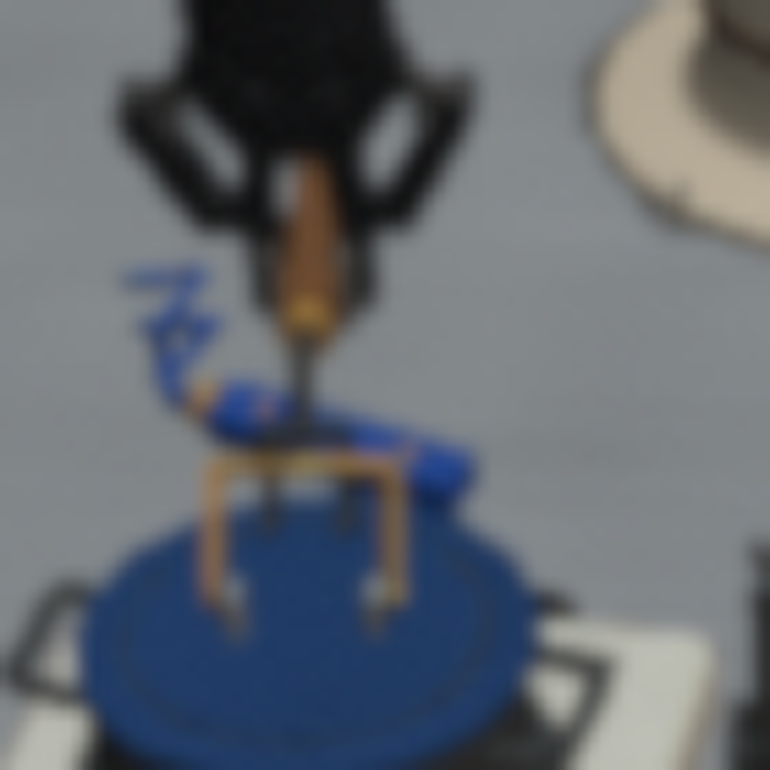

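Request:
step_arm(
  linear=[
    [0.4, 0.02, 0.5],
    [0, 0, 0.8],
    [0, 0, 0.6],
    [0.3, 0.02, 0.3],
    [0.4, 0.02, 0.3],
    [0.4, 0.02, 0.3],
    [0.5, 0.02, 0.2],
    [0.5, 0.02, 0.15],
    [0, 0, 0],
  ],
  yaw=[0, 0, 0, 0, 0, 0, 0, 0, 0],
)

```text
clock: 20.45
position: [0.4646, -0.1975, 0.2072]
orientation: [[-0.999, -0.044, 0.0], [-0.044, 0.999, -0.0], [-0.0, -0.0, -1.0]]
wrist_force: [-0.1, 0.4, -1.0]
gripper_width: 0.0185
```

Run:
```python
from h import *
snap("scene","s17");crop("s17","c21",250,130,320,200,11)
```

```text
(no output)
```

View pics/c21.png

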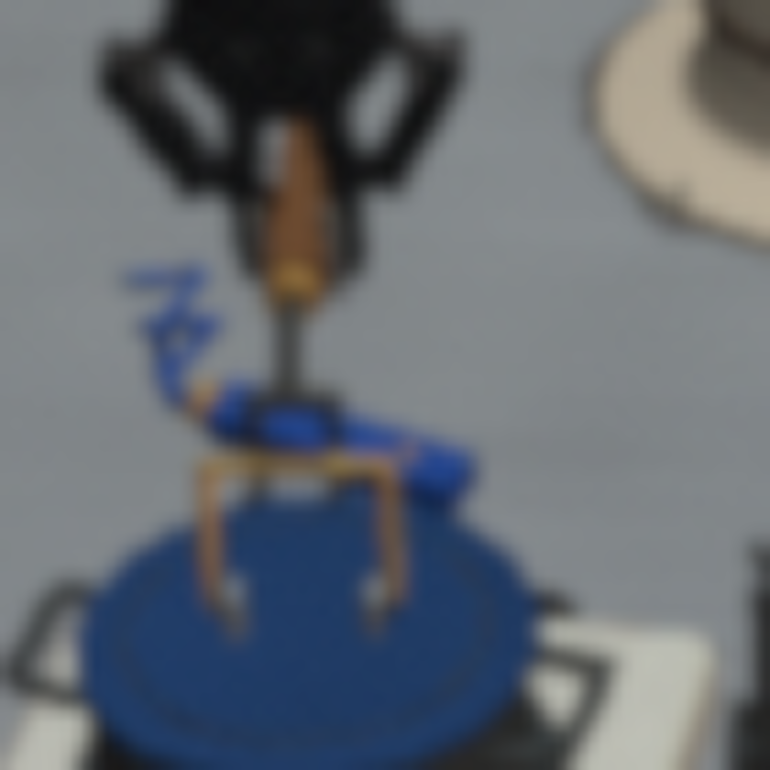

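Request:
step_arm(
  linear=[
    [0.4, 0.02, 0.1],
    [0.5, 0.02, 0.1],
    [0.5, 0.02, 0.1],
    [0.4, 0.02, 0.05],
    [0, 0, 0],
  ],
  yaw=[0, 0, 0, 0, 0],
)

```text
clock: 21.0
position: [0.4825, -0.1967, 0.2107]
orientation: [[-0.999, -0.044, -0.0], [-0.044, 0.999, -0.0], [0.0, -0.0, -1.0]]
wrist_force: [-0.3, -0.2, -2.7]
gripper_width: 0.0185
```

Request:
step_arm(
  linear=[
    [0, 0, 0.15],
    [0, 0, 0],
  ],
  yaw=[0, 0],
)

```text
clock: 21.2
position: [0.482, -0.1968, 0.2125]
orientation: [[-0.999, -0.044, 0.0], [-0.044, 0.999, -0.0], [-0.0, -0.0, -1.0]]
wrist_force: [-0.9, 0.4, -1.9]
gripper_width: 0.0183
```

Run:
```python
from h import *
snap("scene","s18");crop("s18","c22",250,130,320,200,11)
snap("top","t18");crop("t18","c22t",310,150,430,250,6)
```

```text
(no output)
```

View pics/c22.png

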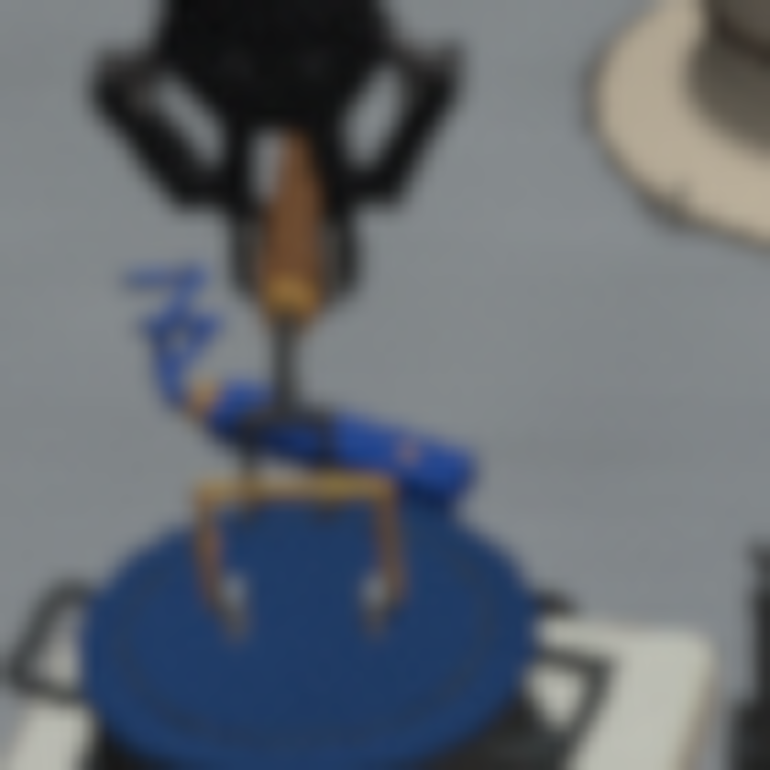

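View pics/c22t.png

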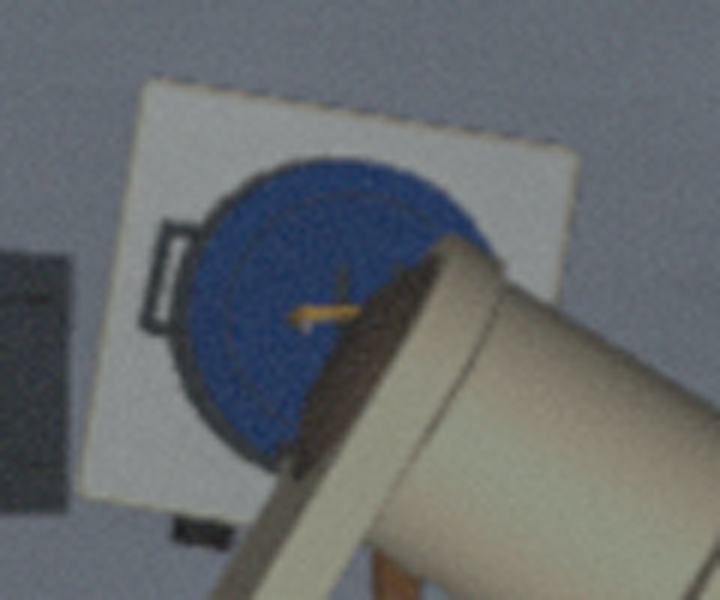

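Request:
step_arm(
  linear=[
    [0, 0, 0.1],
    [0, 0, 0.1],
    [0, 0, 0],
  ],
  yaw=[0, 0, 0],
)

```text
clock: 21.6
position: [0.4819, -0.1967, 0.2141]
orientation: [[-0.999, -0.043, -0.001], [-0.043, 0.999, 0.0], [0.001, 0.0, -1.0]]
wrist_force: [0.8, -0.4, -3.1]
gripper_width: 0.0184
```

Request:
step_arm(
  linear=[
    [0, 0, 0.1],
    [0, 0, 0.1],
    [0, 0, 0],
    [0, 0, 0],
  ],
  yaw=[0, 0, 0, 0],
)

```text
clock: 22.0
position: [0.482, -0.1967, 0.2162]
orientation: [[-0.999, -0.044, -0.0], [-0.044, 0.999, -0.0], [0.0, -0.0, -1.0]]
wrist_force: [0.1, -0.2, -5.3]
gripper_width: 0.0183
```

Run:
```python
from h import *
from plant import r
print(r.state()["wrist_force"],r.state()["torque"])
snap("scene","s19");crop("s19","c23",250,130,320,200,11)
c=load("t18");print(px2w(c,310+325/6,150+313/6,.183))
```

```text
[ 0.14163348 -0.24859882 -5.33147403] [-0.02315632  0.32181498  0.01623801]
[ 0.55491344 -0.17161264  0.183     ]
```

View pics/c23.png

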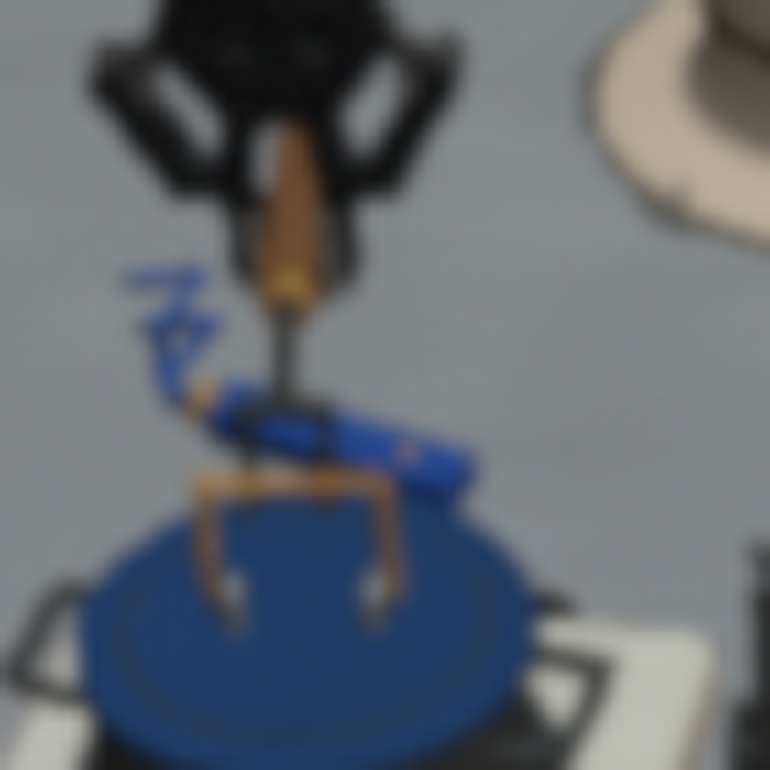

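Request:
step_arm(
  linear=[
    [0, 0, 0.2],
    [0, 0, 0.3],
    [0, 0, 0.4],
    [0, 0, 0.4],
    [0, 0, 0.3],
    [0, 0, 0.2],
    [0, 0, 0],
    [0, 0, 0],
  ],
  yaw=[0, 0, 0, 0, 0, 0, 0, 0],
)

```text
clock: 22.85
position: [0.482, -0.1967, 0.2342]
orientation: [[-0.999, -0.043, -0.0], [-0.043, 0.999, -0.0], [0.0, -0.0, -1.0]]
wrist_force: [0.3, 0.4, -6.2]
gripper_width: 0.0187
```

Run:
```python
from h import *
snap("scene","s20");crop("s20","c24",240,120,340,220,7.5)
snap("wrist","w20")
```

View pics/c24.png

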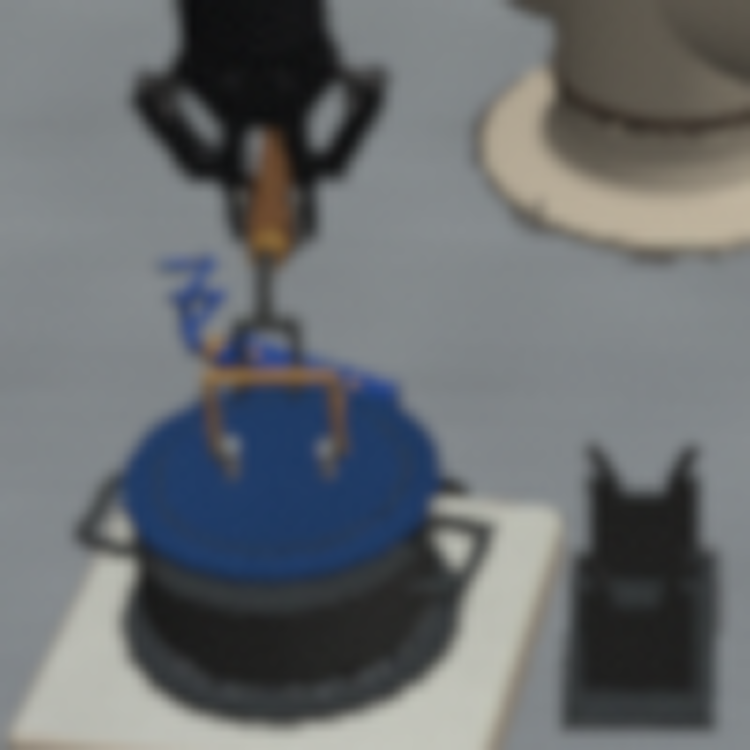

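View pics/w20.png

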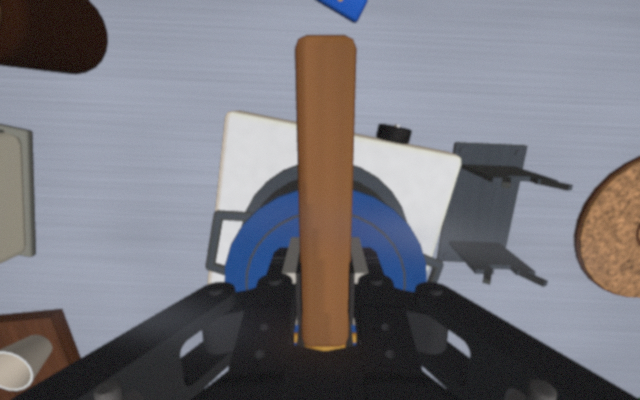

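Request:
step_arm(
  linear=[
    [0, 0, 0.3],
    [0, 0, 0.7],
    [0, 0, 1],
    [0, 0, 1],
    [0, 0, 1],
    [0, 0.2, 0.7],
    [0, 0.4, 0.3],
    [0, 0.7, 0],
    [-0.2, 1, 0],
    [-0.2, 1.3, 0],
  ],
  yaw=[0, 0, 0, 0, 0, 0, 0, 0, 0, 0],
)

```text
clock: 23.95
position: [0.4777, -0.1598, 0.2838]
orientation: [[-0.999, -0.043, -0.001], [-0.043, 0.999, 0.0], [0.001, 0.0, -1.0]]
wrist_force: [0.9, -0.7, -6.9]
gripper_width: 0.0183
```

Request:
step_arm(
  linear=[
    [-0.3, 1.6, 0],
    [-0.3, 1.9, 0],
    [-0.3, 2, 0],
    [-0.3, 2, 0],
    [-0.2, 2, 0],
    [-0.2, 2, 0],
    [0, 2, 0],
    [0, 2, 0],
    [0, 2, 0],
    [0, 2, 0],
  ],
  yaw=[0, 0, 0, 0, 0, 0, 0, 0, 0, 0],
)

```text
clock: 24.95
position: [0.4612, 0.036, 0.2843]
orientation: [[-0.999, -0.044, 0.0], [-0.044, 0.999, 0.0], [-0.0, 0.0, -1.0]]
wrist_force: [1.0, -0.2, -5.4]
gripper_width: 0.0183
```

Request:
step_arm(
  linear=[
    [0, 2, 0],
    [0, 2, 0],
    [0, 2, 0],
    [0, 2, 0],
    [0, 2, 0],
    [0, 1.8, 0],
    [0, 1.6, 0],
    [0, 1.3, 0],
    [0, 1, 0],
    [0, 0.6, 0],
  ],
  yaw=[0, 0, 0, 0, 0, 0, 0, 0, 0, 0],
)

```text
clock: 25.95
position: [0.4617, 0.1981, 0.2842]
orientation: [[-0.999, -0.044, -0.0], [-0.044, 0.999, -0.0], [0.0, -0.0, -1.0]]
wrist_force: [0.0, -0.5, -6.7]
gripper_width: 0.0182
```

Request:
step_arm(
  linear=[
    [0, 0.3, 0],
    [0, 0, 0],
    [0, 0, 0],
    [0, 0, 0],
  ],
  yaw=[0, 0, 0, 0],
)

```text
clock: 26.35
position: [0.4621, 0.1998, 0.2843]
orientation: [[-0.999, -0.043, 0.0], [-0.043, 0.999, -0.0], [-0.0, -0.0, -1.0]]
wrist_force: [0.1, 0.2, -6.1]
gripper_width: 0.0187
```

Run:
```python
from h import *
snap("scene","s21");crop("s21","c25",310,110,430,230,6)
snap("top","t21");crop("t21","c25t",200,150,330,250,6)
snap("wrist","w21")
from plant import r
s=r.state();print(s["clock"],s["position"],s["wrist_force"])
```

```text
26.5 [0.46208943 0.19996002 0.28432045] [ 0.34765466  0.08707375 -5.87432761]
```

View pics/c25.png

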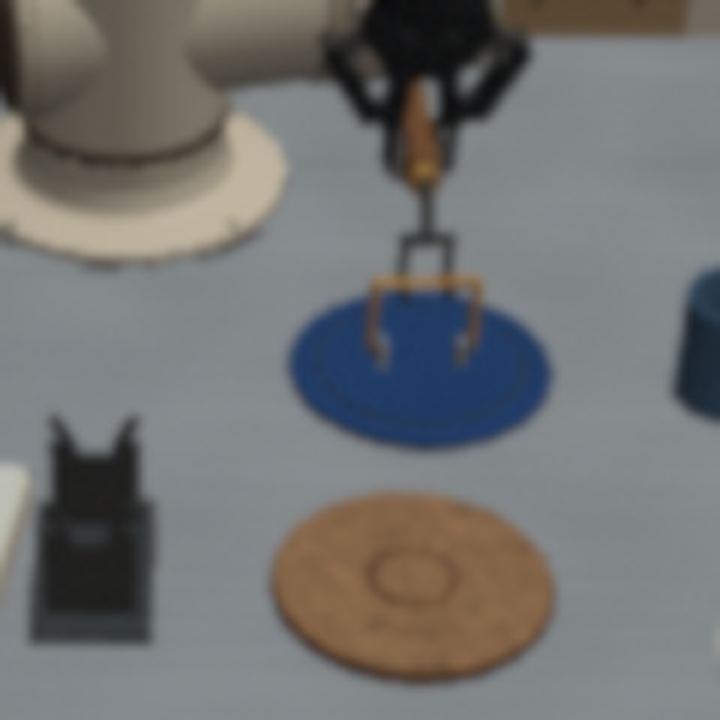

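View pics/c25t.png

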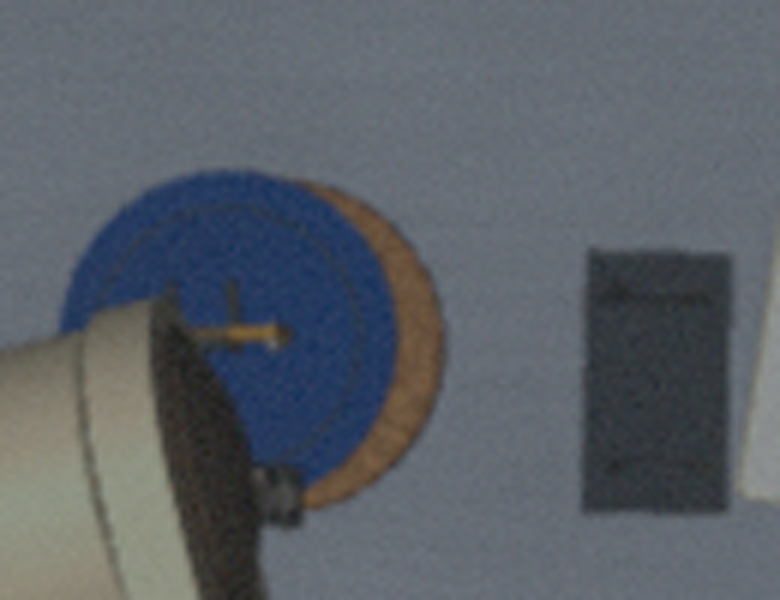

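View pics/w21.png

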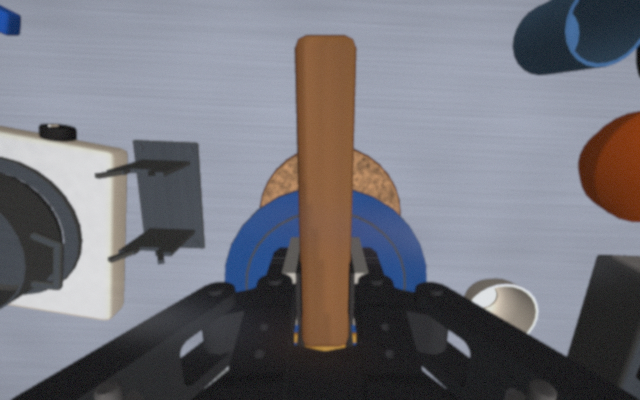

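```bash
cat > circ.py <<'E'
from h import *
from scipy.optimize import least_squares
A=np.arange(0,2*np.pi,.01)
def circ(c,z,R,ext,x0=(.537,.209)):
    """ext: dict l,r,t,b pixel extents"""
    def f(p):
        q=proj(c,np.c_[p[0]+R*np.cos(A),p[1]+R*np.sin(A),0*A+z])
        e=dict(l=q[:,0].min(),r=q[:,0].max(),t=q[:,1].min(),b=q[:,1].max())
        return [e[k]-ext[k] for k in ext]
    s=least_squares(f,x0,diff_step=1e-4);print(np.round(s.x,4),np.round(s.fun,2))
E
python3 - <<'E'
from circ import *
s=load("s21");t=load("t21");t0=load("top0");s0=load("scene0")
S=lambda **k:{a:(310 if a in"lr" else 110)+v/6 for a,v in k.items()}
T=lambda **k:{a:(200 if a in"lr" else 150)+v/6 for a,v in k.items()}
circ(s,.1937,.084,S(l=290,r=551,t=292))
circ(s,.1877,.084,S(l=290,r=551,b=447))
circ(s,.014,.095,S(l=272,r=555,t=492))
circ(t,.1937,.084,T(l=62,r=398,t=168))
circ(t0,.014,.095,{'l':210+31/4,'r':210+257/4,'t':155+98/4,'b':155+323/4})
E
```

```text
[0.5478 0.2039] [-0.53  0.52 -0.08]
[0.5397 0.2048] [-0.39  0.39 -0.05]
[0.5454 0.211 ] [ 0.05 -0.04  0.01]
[0.5348 0.201 ] [-0.55  0.55 -0.  ]
[0.5375 0.208 ] [ 0.38 -0.38  0.32 -0.31]
```

Request:
step_arm(
  linear=[
    [0, 0.1, -0.4],
    [0, 0.2, -1],
    [0.1, 0.2, -1.8],
    [0, 0.1, -2.2],
    [0, 0.1, -2.2],
    [0, 0, -2.2],
    [0, 0, -1.8],
    [0, 0, -1.2],
    [0, 0, -0.7],
    [0, 0, -0.4],
  ],
  yaw=[0, 0, 0, 0, 0, 0, 0, 0, 0, 0],
)

```text
clock: 27.5
position: [0.463, 0.2073, 0.1448]
orientation: [[-0.999, -0.044, -0.0], [-0.044, 0.999, -0.0], [0.0, -0.0, -1.0]]
wrist_force: [0.7, 0.3, -6.2]
gripper_width: 0.0183
```

Request:
step_arm(
  linear=[
    [0, 0, 0],
    [0, 0, 0],
    [0, 0, 0],
  ],
  yaw=[0, 0, 0],
)

```text
clock: 27.8
position: [0.4633, 0.2073, 0.1459]
orientation: [[-0.999, -0.044, 0.001], [-0.044, 0.999, 0.0], [-0.001, 0.0, -1.0]]
wrist_force: [0.5, -0.6, -6.1]
gripper_width: 0.0185
```

Run:
```python
from h import *
snap("scene","s22");crop("s22","c26",345,160,415,230,11)
snap("top","t22");crop("t22","c26t",200,160,290,250,8)
from plant import r
s=r.state();print(s["clock"],s["position"],s["wrist_force"])
```

```text
27.9 [0.46320151 0.20728024 0.14571314] [ 0.1789292  -0.32398005 -5.70086412]
```

View pics/c26.png

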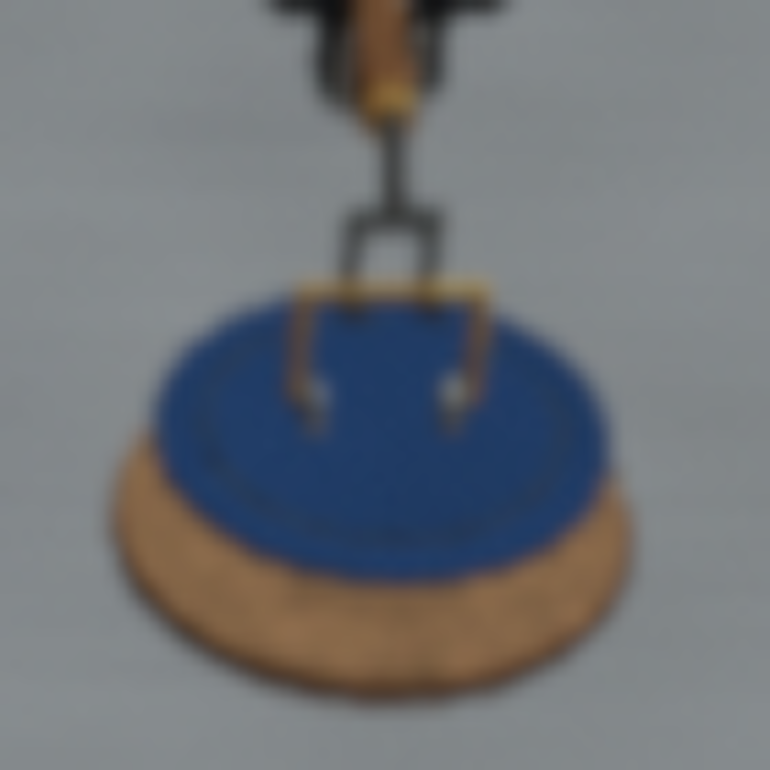

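View pics/c26t.png

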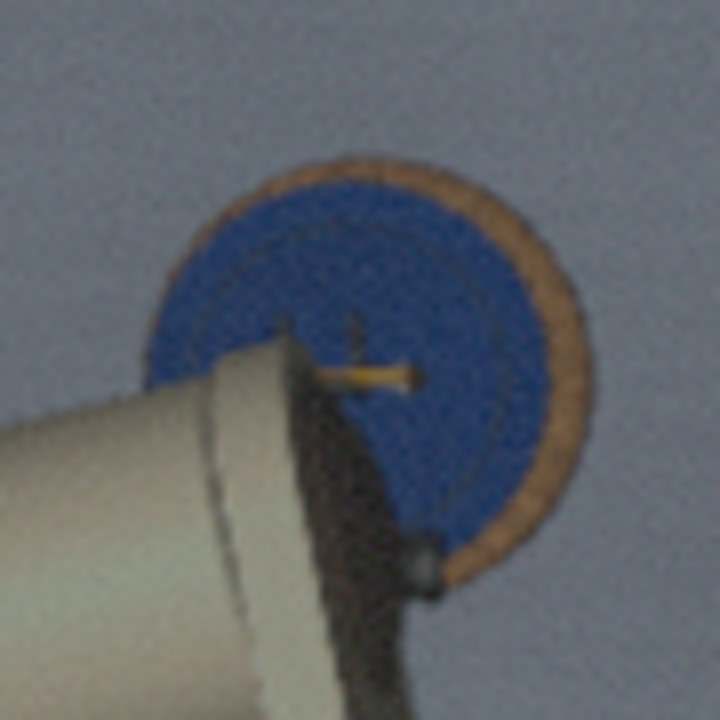

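Run:
```python
from circ import *
s=load("s22");t=load("t22")
S=lambda **k:{a:(345 if a in"lr" else 160)+v/11 for a,v in k.items()}
T=lambda **k:{a:(200 if a in"lr" else 160)+v/8 for a,v in k.items()}
circ(s,.0551,.084,S(l=155,r=608,t=288))
circ(s,.0491,.084,S(l=155,r=608,b=582))
circ(s,.014,.095,S(l=112,r=632,b=683))
circ(t,.0551,.084,T(l=147,r=549,t=181))
circ(t,.014,.095,T(r=592,t=154))
t0=load("top0")
circ(t0,.014,.095,{'l':210+31/4,'r':210+257/4,'t':155+98/4,'b':155+323/4})
```

```text
[0.5465 0.2115] [-0.55  0.54 -0.07]
[0.5398 0.2123] [-0.44  0.43 -0.05]
[0.5435 0.2107] [ 0.12 -0.12  0.01]
[0.5347 0.2095] [-0.32  0.32 -0.  ]
[0.5395 0.2076] [0. 0.]
[0.5375 0.208 ] [ 0.38 -0.38  0.32 -0.31]
```

Request:
step_arm(
  linear=[
    [0.1, -0.1, -0.5],
    [0.1, 0, -0.5],
    [0, 0, -0.5],
    [0, 0, -0.4],
    [0, 0, -0.2],
    [0, 0, -0.1],
    [0, 0, 0],
  ],
  yaw=[0, 0, 0, 0, 0, 0, 0],
)

```text
clock: 28.6
position: [0.4652, 0.2062, 0.1234]
orientation: [[-0.999, -0.043, 0.001], [-0.043, 0.999, -0.0], [-0.0, -0.0, -1.0]]
wrist_force: [1.2, -0.9, -4.6]
gripper_width: 0.0182
```

Request:
step_arm(
  linear=[
    [0, 0, -0.1],
    [0, 0, -0.1],
    [0, 0, 0],
  ],
  yaw=[0, 0, 0],
)

```text
clock: 28.9
position: [0.4651, 0.2063, 0.1214]
orientation: [[-0.999, -0.044, 0.0], [-0.044, 0.999, 0.0], [-0.0, 0.0, -1.0]]
wrist_force: [-0.6, 0.5, -2.5]
gripper_width: 0.0188
```

Request:
step_arm(
  linear=[
    [0, 0, -0.1],
    [0, 0, -0.1],
    [0, 0, 0],
  ],
  yaw=[0, 0, 0],
)

```text
clock: 29.2
position: [0.465, 0.2062, 0.1191]
orientation: [[-0.999, -0.044, -0.0], [-0.044, 0.999, -0.0], [0.0, -0.0, -1.0]]
wrist_force: [-0.1, -0.2, -0.7]
gripper_width: 0.0184
```

Run:
```python
from h import *
snap("scene","s23");crop("s23","c27",345,160,415,230,11)
snap("top","t23");crop("t23","c27t",200,160,290,250,8)
```

```text
(no output)
```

View pics/c27.png

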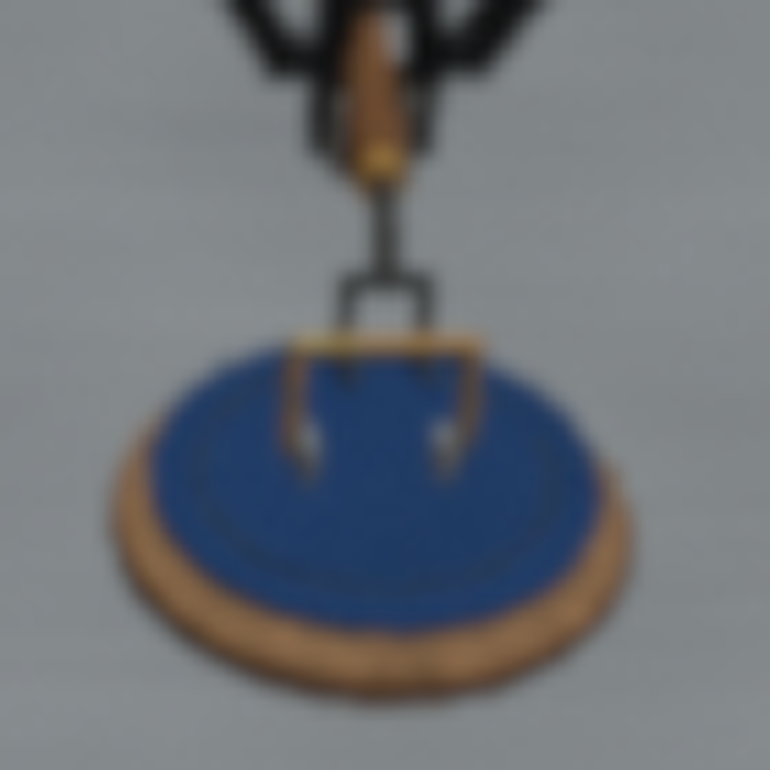

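View pics/c27t.png

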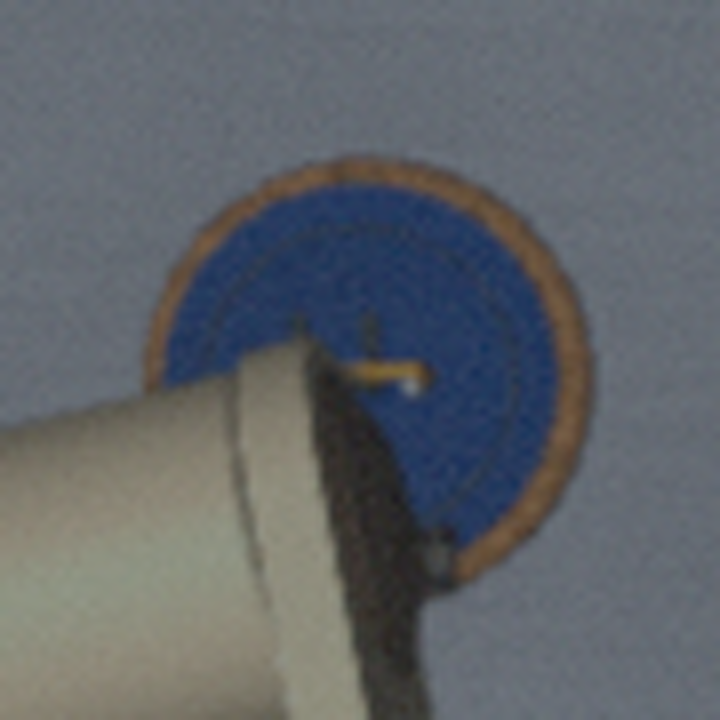

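Request:
step_arm(
  linear=[
    [0, 0, -0.3],
    [0, 0, -0.4],
    [0, 0, -0.4],
    [0, 0, -0.4],
    [0, 0, 0],
    [-0.4, -0.02, 0],
    [-0.8, -0.03, 0],
    [0, 0, 0],
  ],
  yaw=[0, 0, 0, 0, 0, 0, 0, 0],
)

```text
clock: 30.1
position: [0.4521, 0.2058, 0.1044]
orientation: [[-0.999, -0.044, -0.0], [-0.044, 0.999, -0.0], [0.0, -0.0, -1.0]]
wrist_force: [0.2, -1.2, -2.3]
gripper_width: 0.0184
```

Request:
step_arm(
  linear=[
    [-1, -0.04, 0],
    [-1.5, -0.06, 0],
    [-1, -0.04, 0],
    [0, 0, 0],
  ],
  yaw=[0, 0, 0, 0],
)

```text
clock: 30.5
position: [0.4166, 0.2044, 0.1045]
orientation: [[-0.999, -0.044, 0.0], [-0.044, 0.999, 0.0], [-0.0, 0.0, -1.0]]
wrist_force: [0.6, 0.3, -1.0]
gripper_width: 0.0184
```

Run:
```python
from h import *
snap("scene","s24");crop("s24","c28",345,150,415,230,9)
```

```text
(no output)
```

View pics/c28.png

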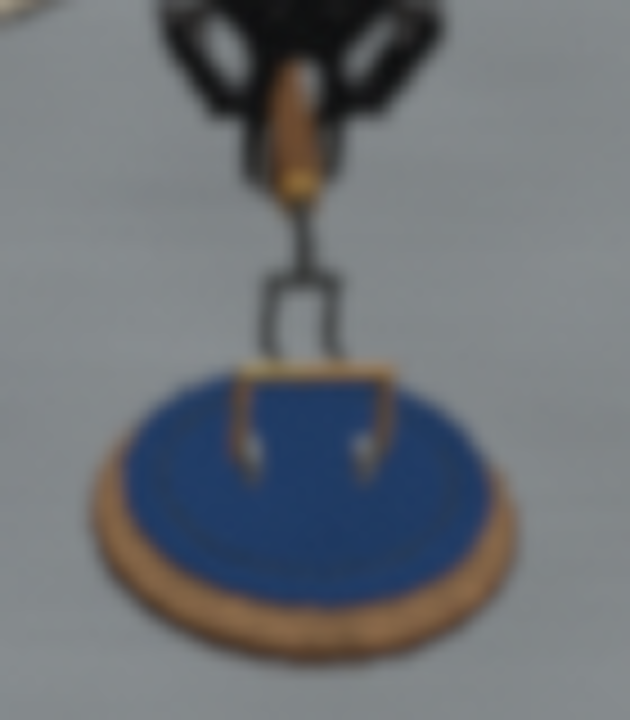

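Request:
step_arm(
  linear=[
    [-1.5, 0, 0],
    [-2.5, 0, 1],
    [0, 0, 4],
    [0, -1, 4],
    [0, -3, 1],
    [1, -4, 0],
    [1, -4, 0],
    [2, -4, 0],
    [3, -4, 0],
    [3, -1.1, 0],
  ],
  yaw=[0, 0, 0, 0, 0, -0.5, -0.5, -0.5, -0.6, 0],
)

```text
clock: 31.55
position: [0.4786, -0.0101, 0.2045]
orientation: [[-1.0, -0.003, 0.001], [-0.003, 1.0, -0.001], [-0.001, -0.001, -1.0]]
wrist_force: [-0.3, 0.6, -1.7]
gripper_width: 0.018
```

Request:
step_arm(
  linear=[
    [3, 0, 0],
    [3, 0, 0],
    [1, 0, 0],
    [0, 0, 0],
    [0, 0, 0],
  ],
  yaw=[0, 0, 0, 0, 0],
)

```text
clock: 32.05
position: [0.5472, -0.0064, 0.2041]
orientation: [[-1.0, -0.007, -0.001], [-0.007, 1.0, -0.0], [0.001, -0.0, -1.0]]
wrist_force: [0.1, -0.3, -1.8]
gripper_width: 0.0181
```

Request:
step_arm(
  linear=[
    [0.4, 0, -3],
    [0, 0, -4],
    [0, 0, -2],
    [0, 0, 0],
    [0, 0, 0],
  ],
  yaw=[0, 0, 0, 0, 0],
)

```text
clock: 32.55
position: [0.5518, -0.0066, 0.1155]
orientation: [[-1.0, -0.007, 0.001], [-0.007, 1.0, -0.0], [-0.001, -0.0, -1.0]]
wrist_force: [-0.5, 0.9, -1.7]
gripper_width: 0.0181
```

Run:
```python
from h import *
snap("wrist","w25");snap("scene","s25");crop("s25","c29",295,140,365,230,8)
```

```text
(no output)
```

View pics/w25.png

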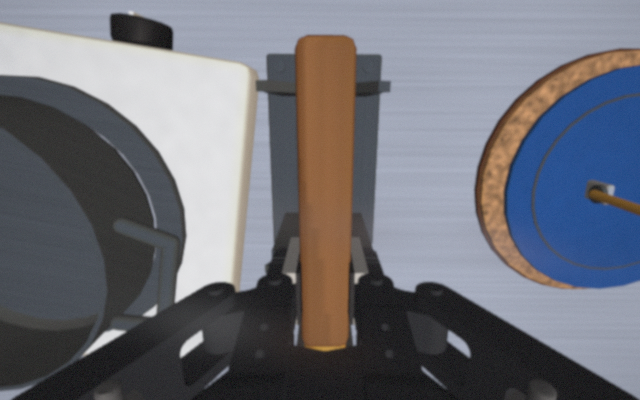

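View pics/c29.png

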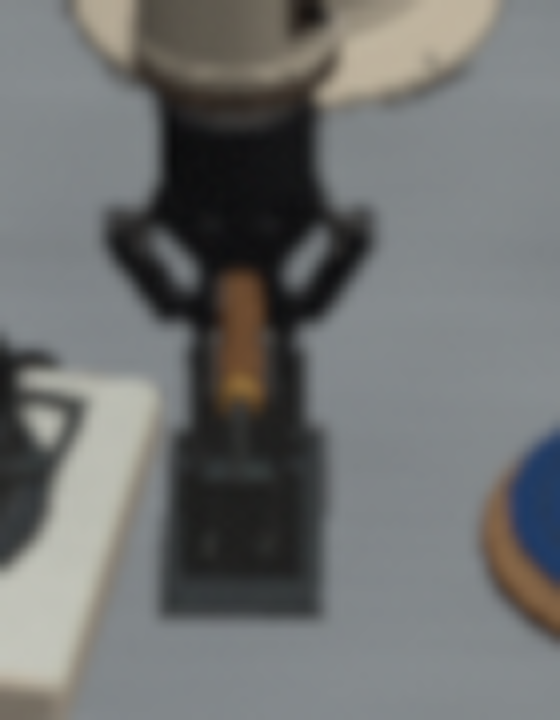

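Request:
step_arm(
  linear=[
    [-0.1, 0, -1],
    [0, 0, -1.5],
    [0, 0, -1.2],
    [0, 0, -0.8],
    [0, 0, -0.4],
    [0, 0, 0],
  ],
  yaw=[0, 0, 0, 0, 0, 0],
)

```text
clock: 33.25
position: [0.5509, -0.0066, 0.0649]
orientation: [[-1.0, -0.007, -0.001], [-0.007, 1.0, -0.0], [0.001, -0.0, -1.0]]
wrist_force: [0.4, 0.5, -0.1]
gripper_width: 0.0184
```

Request:
step_arm(
  linear=[
    [0, 0, -0.2],
    [0, 0, -0.1],
    [0, 0, -0.1],
    [0, 0, 0],
  ],
  yaw=[0, 0, 0, 0],
)

```text
clock: 33.65
position: [0.5512, -0.0067, 0.062]
orientation: [[-1.0, -0.007, 0.001], [-0.007, 1.0, -0.0], [-0.001, -0.0, -1.0]]
wrist_force: [-3.3, 0.2, 6.9]
gripper_width: 0.0184
```

Request:
step_arm(
  linear=[
    [0, 0, 0],
    [0, 0, 0],
    [0, 0, 0],
    [0, 0, 0],
    [0, 0, 0],
  ],
  yaw=[0, 0, 0, 0, 0],
  grip=0.45,
  grip_force=60,
)

```text
clock: 34.15
position: [0.551, -0.0067, 0.0613]
orientation: [[-1.0, -0.007, -0.0], [-0.007, 1.0, -0.0], [0.0, -0.0, -1.0]]
wrist_force: [-0.3, 0.1, 0.5]
gripper_width: 0.0385
```

Request:
step_arm(
  linear=[
    [0, 0, 1],
    [0, 0, 2],
    [0, 0, 3],
    [0, 0, 4],
    [0, 0, 4],
    [-3, 0, 3],
    [-4, 0, 0],
    [-4, 0, 0],
    [0, 0, 0],
    [0, 0, 0],
  ],
  yaw=[0, 0, 0, 0, 0, 0, 0, 0, 0, 0],
)

```text
clock: 35.15
position: [0.4409, -0.0067, 0.2325]
orientation: [[-1.0, -0.007, 0.002], [-0.007, 1.0, -0.001], [-0.002, -0.001, -1.0]]
wrist_force: [0.7, 0.6, -0.8]
gripper_width: 0.0386
```

Run:
```python
from h import *
snap("wrist","w26");snap("scene","s26");crop("w26","c30",240,130,400,330,3)
crop("s26","c31",230,140,430,230,4)
```

```text
(no output)
```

View pics/w26.png

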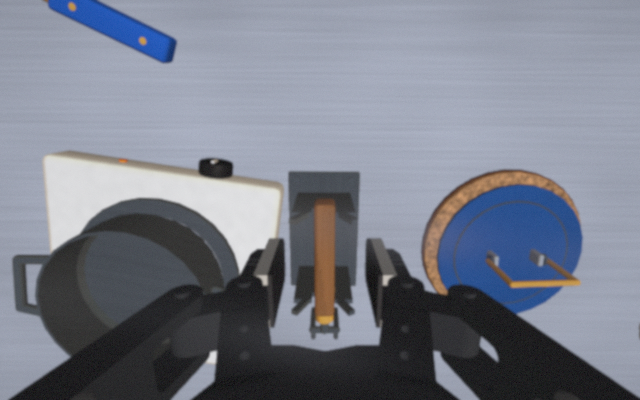

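View pics/c31.png

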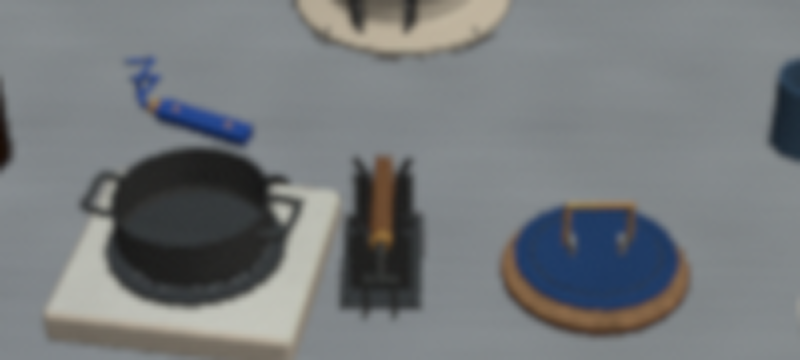

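Request:
step_arm(
  linear=[
    [-1.4, 0, 3],
    [0, 0, 3.9],
    [0, 0, 0],
    [0, 0, 0],
  ],
  yaw=[0, 0, 0, 0],
)

```text
clock: 35.65
position: [0.4279, -0.0068, 0.3006]
orientation: [[-1.0, -0.007, 0.001], [-0.007, 1.0, -0.0], [-0.001, -0.0, -1.0]]
wrist_force: [-0.2, -0.4, -0.7]
gripper_width: 0.0385
```

Run:
```python
from h import *
snap("wrist","w27");snap("scene","s27");snap("top","t27")
crop("w27","c32",270,170,370,320,4);crop("w2","c33",270,170,370,320,4)
a=cv2.imread("pics/c32.png");b=cv2.imread("pics/c33.png");cv2.imwrite("pics/c34.png",np.hstack([a,b])[:600])
crop("s27","c35a",295,170,345,225,7);crop("scene0","c35b",295,170,345,225,7)
cv2.imwrite("pics/c35.png",np.hstack([cv2.imread("pics/c35a.png"),cv2.imread("pics/c35b.png")]))
from plant import r
print(r.state()["position"])
```

```text
[ 0.42714705 -0.00665876  0.29918512]
```

View pics/c34.png

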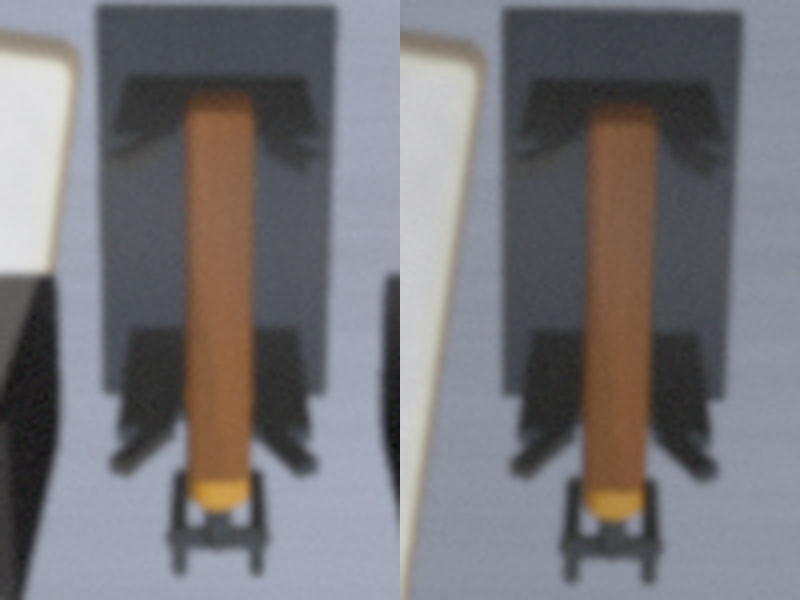

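View pics/c35.png

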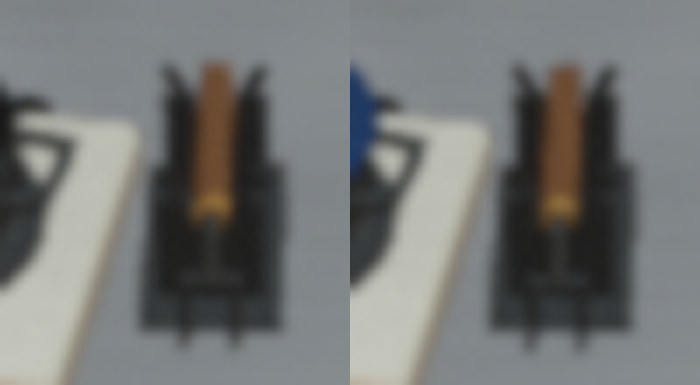

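View pics/t27.png

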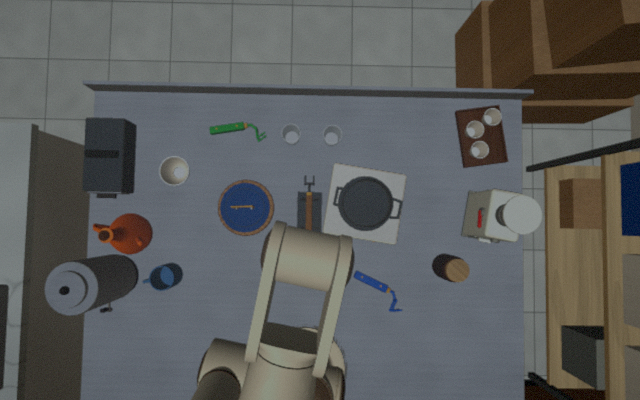

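Run:
```python
from h import *
crop("t27","c36",205,165,290,250,8)
```

```text
(no output)
```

View pics/c36.png

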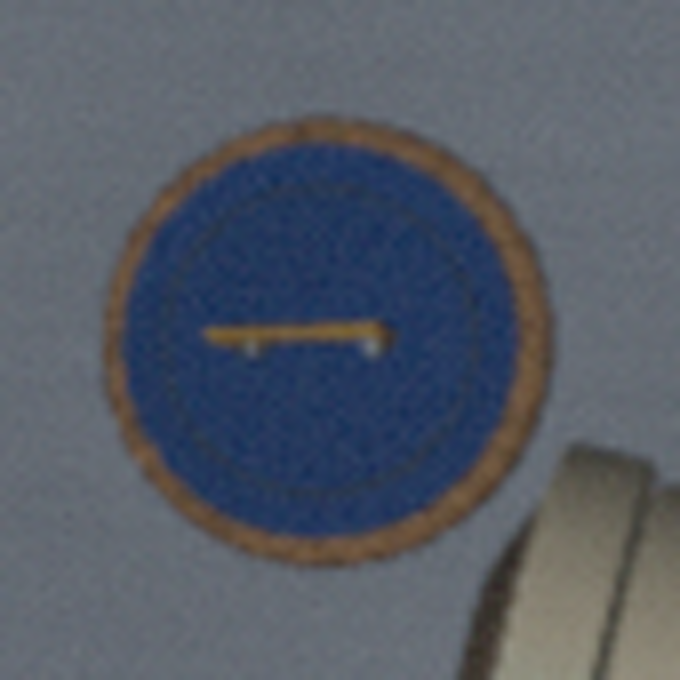

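Run:
```python
from plant import r
print(r.job_done(), r.state()["clock"])
```

```text
the job is handed in; nothing more can be done
the job is handed in; nothing more can be done
```

The lid is off the pan and lying flat on the cork trivet, and the wooden lifter is unhooked and back in its rest. I handed the job in at about 36 s of the 72 s allowed.

The loop lay almost level, so the hooks would not go under it with the lifter level. I tipped the lifter about 30° nose-down in the grip by pushing the hook tips against the steel rest. I raised the loop a little, levelled the lifter again on the counter, then hooked the loop upright and lifted. The carry was level, and the weight read about 3.5 N. The wrist force stayed near zero while the hooks were close to the enamel.

Last checks, from the camera pictures:
- **Lid:** after allowing for viewing angle, it sits within about 1 to 2 mm of the trivet's centre. The loop was left upright.
- **Lifter:** it lies level in both notches, but about 2.5 mm nearer the robot than it first lay. The handle had slipped about 4 mm in the grip during the tipping. I left it there because it was properly seated.
- **Everything else:** I saw no change to the pan or the other things on the counter, though the pan's position was judged by eye only. The gripper was clear of everything when I handed in.
- **Forces:** the highest wrist force I read was about 46 N, while first pressing the hooks against the rest. Touching the hooks to the counter to find their height read about 18 N.

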